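# Weigh a batch of refillable capsules

## Robot

A 6-joint arm with a two-finger parallel gripper is mounted at the origin on the work surface. World frame = base frame: x ahead of the robot, y to its left, z up, the work surface at z = 0. Lengths are in mm, angles in degrees, forces in N, time in s.
With the tool pointing down it reaches from about 350 to 850 mm from the base axis. Payload 8.1 kg.
Tool frame: the origin (TCP) lies on the centre line of the jaws, within the pads' length; the fingertips stand 14 mm ahead of it and the grasp point (between the pads) lies 5 mm behind it; z points along the fingers, y is the line along which they close (so a half turn about z gives the same grasp; the last joint's range is limited). The gripper opens to 85 mm and grips with 20 to 120 N. Pads are 22 mm wide; open, the fingers measure 114 mm over their backs; the gripper's body (76 mm by 85 mm) begins 54 mm behind the grasp point. The pads swing forward as they close: fully open they stand 13 mm farther back than shut.
Start: joints at [63.518, 7.471, 85.268, -0, 87.261, -4.893], TCP at [220.747, 557.921, 216.592] pointing down, gripper open.
Joint ranges: [-169.43, 169.43], [-51.17, 129.36], [1.28, 143.12], [-76.62, 256.62], [0, 156.53], [-152.29, 152.29]. Speed limits (degrees/s): [136.94, 136.94, 159.86, 180, 180, 180].

## Interface

Orientations are given as [roll, pitch, yaw] about the fixed x, y, z axes, in that order (R = Rz(yaw) Ry(pitch) Rx(roll)).
In Python, from bench import sense, snapshot, camera_info, hand_in gives the robot as it stands. The module is installed in compiled form; this text tells all that it offers.
- The arm moves only by the tool apply_moves, never from a script. Its argument "deltas" is a list of rows, each a list of 7 numbers: the shift along the tool's x, y, z scaled (see below), then the turn, a rotation vector about the tool's x, y, z scaled (see below), then the opening, from 0 (shut) to 1 (fully open). In form: [[dx, dy, dz, ax, ay, az, claw], ...]. A call has 1 to 8 rows; each row shifts and turns the commanded pose from where the row before left it, along the tool's axes as they then stand; what a row does not reach is not made up. The controller multiplies each number of a shift by 0.03 m and each number of a turn by 0.08 rad. A row lasts 1/8 s, in which the tool goes at most 62.5 mm and 10.7 degrees, less where a joint would pass 70% of its speed; a pose out of reach is approached as far as the arm can. A call with a number of a shift or a turn outside -1 to 1 is refused whole. A call with a gripper value outside its range is refused whole. The fingers move at their own pace and stop on an object; "grip_force" is the grip in N (left out, the last holds). Time passes only in rows, so rows that do not move let the fingers close. It gives the time, the measured TCP pose, the force, the opening and the grip force at its end, in the units of the state.
- sense(): the state, without advancing time (a new reading comes with each control period).
- snapshot(name): name is "scene" or "top" or "wrist"; returns the picture (384x512x3 uint8, red, green, blue); there is no depth.
- camera_info(name): a dict with "vertical_fov" (degrees; the focal length in pixels is half the picture's height over the tangent of half this angle, whatever the lens; pixels are square), "cx", "cy" (the principal point, pixels), "origin" and "rotation" of the camera in the world; the wrist camera has in their place "tool_from_camera" (4x4, takes a point from camera to tool coordinates, whose origin is the TCP and whose axes are the flange's). Camera axes: x right, y up, looking along -z (the intrinsics and any distortion apply to the point x, -y, -z); pixel columns grow to the right and rows downward; lengths in mm; the calibration is good to about 2 mm. The wrist camera is an equidistant fisheye: a pixel r from the principal point sees the ray r / f radians off the axis. A picture is of the moment at which its call begins: read the wrist's pose just before it. camera_info takes no time and is no camera call.
- hand_in(): hands the job in; it is judged then, once.
The state is a dict: "time": time; "joint_pos": joint angles; "qd": joint speeds; "joint_efforts": joint torques, N m; "tool_pos": TCP position; "tcp_rot": TCP orientation; "ft_force": force on the tool from outside, world axes, zero at the start; "wrist_torque": the same for the moment, N m; "finger_gap": finger opening in mm; "grip_force": force on a finger pad.
Only numpy, scipy, OpenCV 4.12 (cv2) and the standard library are available. Lean on these libraries where they do the work, as an engineer would, in place of code of your own. Each camera call takes 0.05 s, during which the arm holds its last target. There are 200 camera calls.

## Task

Weigh the batch of capsules: move the black lid off the scale onto the glass saucer, take the empty steel tray from its cork mat and set it on the scale pan, centred and lined up lengthwise with it, then press the scale's red plunger down to its stop and let it rise, which zeroes the scale. Then put every capsule standing loose on the ledge into the tray, none on top of another, and with all of them in it and the tray still centred on the pan press the plunger down to its stop once more to record the weight. Finish by setting the loaded tray back on its cork mat, lined up with it, with the lid lying on the saucer, and leave the cup, spoon, tamper, jar and bowl where they stand.

Things in the scene. Friction and masses are not known exactly. Their poses are not given: they have to be found in the camera images.
- pan_top (a point): centre of the upper face of the scale's flat sprung steel pan, 130 mm along its x by 96 mm along its y; z is up. Unloaded its face is 60 mm above the ledge; it sinks straight down on a spring of 600 N/m (about 4 mm under the empty tray, about 1 mm more for each capsule), at most 12 mm
- scale: fixed white scale under the pan, 160 mm along its x by 190 mm along its y, housing 44 mm high; origin at the centre of its underside, z up. The pan's centre lies 30 mm towards its +y, the plunger's axis 70 mm towards its -y; the pan's axes are parallel to the scale's
- plunger (a joint): travel of the red plunger, in m: 0 is up, 0.018 is fully down at its stop; a spring lifts it again (about 2 N at the top, 8 N at the stop). Down means past 0.0162
- plunger_top (a point): centre of the flat top of the round red plunger head, 40 mm in diameter, 13 mm thick; 89 mm above the ledge when up, moves straight down 18 mm; z is up
- tray: stainless steel open tray, 200 mm long (its x), 60 mm wide (its y), 15 mm high, walls and floor 3 mm thick, about 250 g; origin at the centre of its underside, z up. At the start it lies on the cork mat. It can be gripped across its width; it is long enough for four capsules in one row
- cap_red: refillable capsule, red, 38 mm high: a round body 32 mm in diameter over an aluminium foot rim 38 mm in diameter and 4 mm thick; about 45 g; origin at its middle, 19 mm above its foot, its z axis from foot to top. Stands on the ledge at the start; may be absent
- cap_blue: refillable capsule, blue, 38 mm high: a round body 32 mm in diameter over an aluminium foot rim 38 mm in diameter and 4 mm thick; about 45 g; origin at its middle, 19 mm above its foot, its z axis from foot to top. Stands on the ledge at the start; may be absent
- cap_green: refillable capsule, green, 38 mm high: a round body 32 mm in diameter over an aluminium foot rim 38 mm in diameter and 4 mm thick; about 45 g; origin at its middle, 19 mm above its foot, its z axis from foot to top. Stands on the ledge at the start; may be absent
- cap_gold: refillable capsule, gold, 38 mm high: a round body 32 mm in diameter over an aluminium foot rim 38 mm in diameter and 4 mm thick; about 45 g; origin at its middle, 19 mm above its foot, its z axis from foot to top. Stands on the ledge at the start; may be absent
- cap_white: refillable capsule, white, 38 mm high: a round body 32 mm in diameter over an aluminium foot rim 38 mm in diameter and 4 mm thick; about 45 g; origin at its middle, 19 mm above its foot, its z axis from foot to top. Stands on the ledge at the start; may be absent
- mat: thin fixed cork mat, 216 mm along its x by 76 mm along its y, 3 mm thick; origin at the centre of its underside. The tray belongs on it, lengthwise
- lid: small round black plastic lid, a disc 44 mm in diameter, 18 mm high, 30 g; origin at the centre of its underside, z up. At the start it lies on the scale's pan
- saucer: flat round glass saucer, 100 mm in diameter, 6 mm thick; origin at the centre of its underside
- cup: yellow ceramic cup, 72 mm wide, 70 mm high; origin at the centre of its underside. Leave alone
- spoon: steel spoon lying flat, 140 mm long along its x; origin near its middle. Leave alone
- tamper: dark steel tamper, 54 mm wide, 84 mm high; origin at the centre of its underside. Leave alone
- jar: amber jar with a wooden cap, 68 mm wide, 100 mm high; origin at the centre of its underside. Leave alone
- bowl: white bowl, 90 mm wide, 45 mm high; origin at the centre of its underside. Leave alone
Mind the look-alikes: they are no part of the job. What is shaped like the tray but orange is not meant.

How it is judged:
By the outcome, as a careful person would: the job done as asked, in the order asked, and still so for the second after the job is handed in, with the robot touching nothing.
Of cap_red, cap_blue, cap_green, cap_gold, cap_white only 3 to 4 are there at a start; the rules pass over those that are not, and their reading is None.
At some moment in a run one of cap_red, cap_blue, cap_green, cap_gold, cap_white, lid may be knocked a few centimetres aside while the robot is not near it.
It also fails if it takes over 210 s, if anything falls off the work surface, if the arm or the gripper's body presses on something with over 40 N, if the wrist force passes 120 N, or if a joint passes its speed limit or range.

## Working session

There is one attempt and no reset: what is moved stays moved. The work goes in short steps, Python scripts to look and compute and a tool call to move; the robot and the scene stay as the last step left them, time stands still between calls to the robot, and variables do not carry over. Pictures are saved under pics/ and viewed, at most 14 in all, crops included, and the job is handed in when it is done.

Besides the shell and the picture viewer there is one more tool, called after "Request:" as name(argument=value, ...) on one line, values as JSON. apply_moves: Moves the arm, as the interface text tells. Its arguments: {"type":"object","properties":{"deltas":{"type":"array"},"grip_force":{"type":"number"}},"required":["deltas"]}

```bash
ls; mkdir -p pics; python3 - <<'E'
from bench import *
import cv2,json
for n in ("scene","top","wrist"):
    im=snapshot(n); cv2.imwrite(f"pics/{n}0.png",im[:,:,::-1])
    print(n,{k:(v.tolist() if hasattr(v,'tolist') else v) for k,v in camera_info(n).items()})
print(sense())
E
```

```text
pics
scene {'vertical_fov': 55.69998691228991, 'cx': 253.45958336710993, 'cy': 195.0958615484406, 'origin': [901.2338938819108, -493.839875450013, 970.3132939724027], 'rotation': [35.489870014993706, -0.028999322088904437, 31.242826922635103]}
top {'vertical_fov': 54.02290484362796, 'cx': 255.79986860266382, 'cy': 196.10208542433392, 'origin': [513.7166271844335, 18.051765918404772, 1391.4323026607003], 'rotation': [2.574886600286822, 0.5850475292536593, -90.21036552533143]}
wrist {'vertical_fov': 65.70646984690485, 'cx': 255.94733464835414, 'cy': 190.79080733043642, 'tool_from_camera': [[3.5822681491014855e-05, 0.9573762241318539, 0.2888438404809237, 71.92516969744054], [0.9999999883790112, 8.506461718263989e-06, -0.0001522156927498804, -0.7670973099693779], [-0.00014818472425006545, 0.288843842577047, -0.9573762127014712, -156.55514449579587], [0.0, 0.0, 0.0, 1.0]]}
{'time': 0.15, 'joint_pos': array([ 6.35174913e+01,  7.50509749e+00,  8.53136866e+01,  1.23529180e-03,
        8.72627373e+01, -4.89334355e+00]), 'qd': array([-0.05047109, -0.08416208, -0.10639456, -0.0331201 ,  0.1316028 ,
        0.01397084]), 'joint_efforts': array([-7.96693416e-05, -5.70069730e+01, -5.01154518e+01, -2.77484569e-04,
        9.84734448e-03,  6.06888193e-05]), 'tool_pos': array([220.54745497, 557.52409559, 215.79825354]), 'tcp_rot': array([-1.79918881e+02, -8.18316287e-03,  1.58410769e+02]), 'ft_force': array([-0.24679165,  0.30062269, -0.10833453]), 'wrist_torque': array([-0.00089843,  0.04432408,  0.01576564]), 'grip_force': 0.0, 'finger_gap': 85.5030309071671}
```

View pics/top0.png

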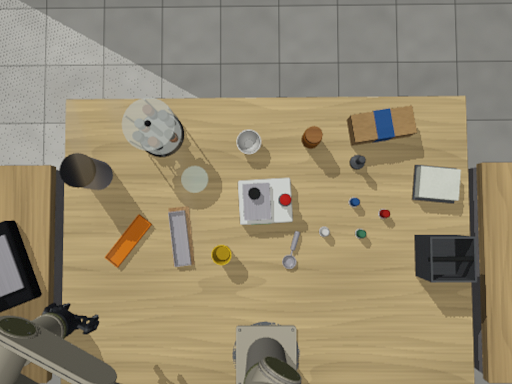

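View pics/scene0.png

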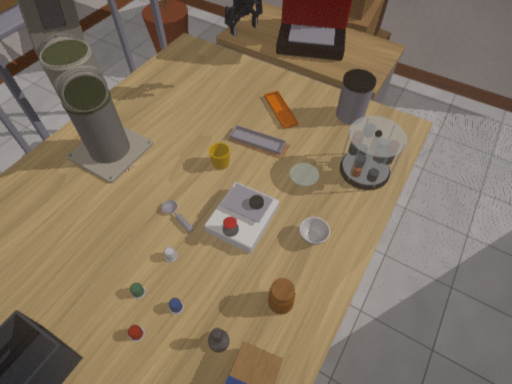

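The top view shows the scale at (265,200) with the lid at (254,194), the plunger at (285,200), the tray on its mat at (180,238) and the saucer at (195,180). The capsules are blue (355,202), red (385,213), white (325,231) and green (362,233). The scene view shows the same items, and the orange tray is the decoy.

```bash
cat > h.py <<'E'
import numpy as np, cv2
from bench import *
from scipy.spatial.transform import Rotation as Ro
def snap(n):
    s=sense(); im=snapshot(n); return cam(n,s),im
def cam(n,s=None):
    c=camera_info(n); f=192/np.tan(np.radians(c['vertical_fov']/2))
    if n=='wrist':
        s=s or sense(); T=np.array(c['tool_from_camera']); Rt=Ro.from_euler('xyz',s['tcp_rot'],degrees=True).as_matrix()
        R=Rt@T[:3,:3]; o=np.array(s['tool_pos'])+Rt@T[:3,3]
    else: R=Ro.from_euler('xyz',c['rotation'],degrees=True).as_matrix(); o=np.array(c['origin'])
    return dict(n=n,f=f,cx=c['cx'],cy=c['cy'],R=R,o=o)
def ray(c,p):
    u=np.atleast_2d(np.asarray(p,float))-[c['cx'],c['cy']]
    if c['n']=='wrist':
        r=np.hypot(*u.T)+1e-9; t=r/c['f']; d=np.c_[u*(np.sin(t)/r)[:,None],np.cos(t)]
    else: d=np.c_[u/c['f'],np.ones(len(u))]
    d=d*[1,-1,-1]; d/=np.linalg.norm(d,axis=1)[:,None]
    return d@c['R'].T
def plane(c,p,z):
    d=ray(c,p); return c['o']+d*((z-c['o'][2])/d[:,2])[:,None]
def proj(c,P):
    q=(np.atleast_2d(P)-c['o'])@c['R']*[1,-1,-1]
    if c['n']=='wrist':
        r=np.hypot(q[:,0],q[:,1])+1e-9; t=np.arctan2(r,q[:,2]); u=q[:,:2]*(t/r)[:,None]
    else: u=q[:,:2]/q[:,2:]
    return u*c['f']+[c['cx'],c['cy']]
def tri(c1,p1,c2,p2):
    d1=ray(c1,p1)[0]; d2=ray(c2,p2)[0]
    k=np.linalg.lstsq(np.c_[d1,-d2],c2['o']-c1['o'],rcond=None)[0]
    a=c1['o']+k[0]*d1; b=c2['o']+k[1]*d2; return (a+b)/2,np.linalg.norm(a-b)
HSV=dict(red=[(0,130,60),(8,255,255),(170,130,60),(180,255,255)],blue=[(105,130,40),(125,255,255)],green=[(60,80,30),(90,255,255)],
 orange=[(8,180,150),(16,255,255)],yellow=[(22,160,100),(32,255,255)],black=[(0,0,0),(180,255,50)],white=[(0,0,170),(180,50,255)],grey=[(100,5,90),(140,60,200)])
def blobs(im,col,amin=15,roi=None):
    h=cv2.cvtColor(im,cv2.COLOR_RGB2HSV); q=HSV[col] if isinstance(col,str) else col; m=0
    for i in range(0,len(q),2): m=m|cv2.inRange(h,q[i],q[i+1])
    if roi: z=np.zeros_like(m); x0,y0,x1,y1=roi; z[y0:y1,x0:x1]=m[y0:y1,x0:x1]; m=z
    n,l,st,ce=cv2.connectedComponentsWithStats(m)
    return [(ce[i].round(1).tolist(),st[i].tolist(),l==i) for i in range(1,n) if st[i][4]>=amin]
def go(x,y,z,yaw=None,tilt=True):
    """rows needed (tool axes, units) from sensed pose; prints total shift/turn in row units"""
    s=sense(); R=Ro.from_euler('xyz',s['tcp_rot'],degrees=True)
    d=R.inv().apply(np.array([x,y,z])-s['tool_pos'])/30
    yw=s['tcp_rot'][2] if yaw is None else yaw
    t=(R.inv()*Ro.from_euler('xyz',[180,0,yw],degrees=True)).as_rotvec()/.08
    print('shift',d.round(2),'turn',t.round(2))
E
python3 - <<'E'
from h import *
cs={n:cam(n) for n in('top','scene')}
for n in cs:
    im=cv2.imread(f'pics/{n}0.png')[:,:,::-1].copy()
    roi=(100,120,420,290) if n=='top' else (90,60,400,360)
    for k in HSV:
        for b in blobs(im,k,12,roi): print(n,k,b[0],b[1], (plane(cs[n],b[0],20)[0].round(0)[:2].tolist()))
im=cv2.imread('pics/top0.png')[140:280,150:410]; cv2.imwrite('pics/topc.png',cv2.resize(im,None,fx=3,fy=3,interpolation=2))
E
```

```text
top red [285.0, 199.2] [280, 194, 11, 11, 100] [564.0, -74.0]
top red [384.4, 213.3] [380, 210, 10, 8, 67] [511.0, -434.0]
top blue [384.4, 129.4] [375, 120, 19, 22, 315] [818.0, -440.0]
top blue [354.4, 201.6] [350, 198, 9, 8, 53] [554.0, -326.0]
top green [360.9, 233.4] [357, 230, 9, 8, 60] [439.0, -348.0]
top orange [128.3, 240.8] [106, 216, 45, 51, 784] [415.0, 496.0]
top yellow [221.7, 254.2] [212, 245, 19, 20, 276] [365.0, 156.0]
top black [147.3, 123.0] [145, 121, 6, 5, 24] [847.0, 431.0]
top black [181.7, 130.9] [178, 120, 6, 21, 31] [817.0, 304.0]
top black [155.8, 154.6] [149, 152, 13, 5, 17] [730.0, 399.0]
top black [358.2, 161.9] [356, 160, 7, 5, 19] [699.0, -342.0]
top black [254.0, 193.1] [249, 188, 11, 11, 99] [586.0, 38.0]
top black [417.4, 254.5] [415, 235, 5, 42, 171] [362.0, -550.0]
top white [129.1, 130.7] [122, 120, 18, 29, 251] [819.0, 498.0]
top white [159.3, 124.3] [150, 120, 18, 12, 96] [842.0, 387.0]
top white [250.5, 143.4] [237, 129, 25, 25, 140] [769.0, 51.0]
top white [156.1, 136.3] [144, 131, 24, 13, 84] [797.0, 398.0]
top white [148.9, 148.1] [145, 147
[... 476 characters left out ...]
29.6, 222.6] [224, 217, 13, 12, 125] [541.0, -40.0]
scene red [135.2, 332.0] [128, 326, 15, 13, 144] [515.0, -434.0]
scene orange [275.5, 105.5] [265, 94, 25, 33, 196] [401.0, 497.0]
scene yellow [220.0, 152.6] [209, 143, 21, 24, 235] [355.0, 181.0]
scene yellow [221.4, 152.2] [217, 151, 9, 3, 15] [358.0, 185.0]
scene black [359.3, 80.5] [344, 70, 31, 22, 352] [623.0, 812.0]
scene white [253.8, 226.6] [232, 196, 47, 51, 656] [612.0, -14.0]
scene white [216.5, 218.6] [206, 210, 24, 16, 215] [499.0, -49.0]
scene white [305.4, 232.3] [303, 228, 6, 12, 49] [754.0, 49.0]
scene white [168.8, 250.4] [165, 248, 8, 6, 35] [443.0, -210.0]
scene grey [179.4, 308.6] [175, 302, 8, 11, 17] [574.0, -328.0]
```

View pics/topc.png

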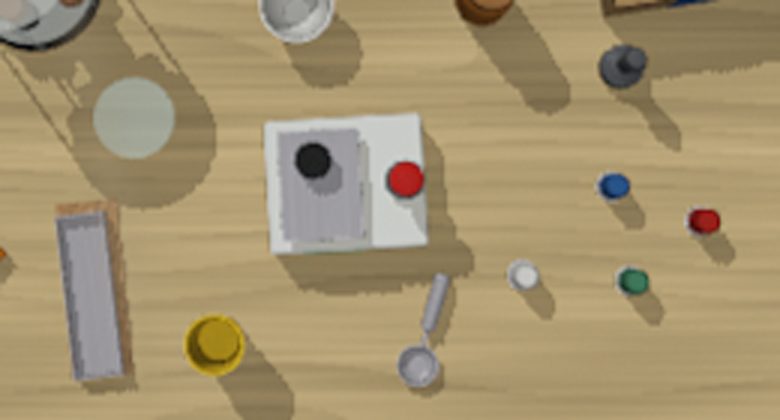

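The enlarged top view shows the scale squarish with its pan to the left, the lid on the pan, the tray lying on its mat (cork shows at the top and right edges), and the clear saucer above the tray. I'll move in for the wrist views next.

Request:
apply_moves(deltas=[[-0.3, -1, -0.5, 0, 0, -0.95, 1], [-0.3, -1, -0.5, 0, 0, -0.95, 1], [-0.3, -1, -0.5, 0, 0, -0.95, 1], [-0.5, -1, -0.5, 0, 0, -0.95, 1], [-0.6, -1, -0.5, 0, 0, -0.92, 1], [-0.7, -1, -0.3, 0, 0, 0, 1], [-0.7, -1, 0, 0, 0, 0, 1], [0, 0, 0, 0, 0, 0, 1]])

```text
time: 1.15
tool_pos: [289.2, 339.6, 300.7]
tcp_rot: [-180.0, 0.0, 179.9]
ft_force: [-0.3, 1.1, -0.4]
finger_gap: 85.3
grip_force: 0.0
```

```bash
python3 - <<'E'
from h import *
c,im=snap('wrist'); np.savez('w1',im=im,**{k:v for k,v in c.items()}); cv2.imwrite('pics/w1.png',im[:,:,::-1])
s=sense();print(s['tool_pos'],s['tcp_rot'],s['ft_force'])
E
```

```text
[288.44906007 340.50324527 300.52475507] [ 1.79989637e+02 -5.44954413e-03  1.79912798e+02] [ 0.58178167 -0.27470662 -0.06547026]
```

Request:
apply_moves(deltas=[[0, -1, 0, 0, 0, 0, 1], [0, -1, 0, 0, 0, 0, 1], [0, -1, 0, 0, 0, 0, 1], [0, -1, 0, 0, 0, 0, 1], [0, -1, 0, 0, 0, 0, 1], [0, -1, 0, 0, 0, 0, 1], [0, -1, 0, 0, 0, 0, 1], [0, 0, 0, 0, 0, 0, 1]])

```text
time: 2.2
tool_pos: [288.2, 130.6, 300.6]
tcp_rot: [180.0, 0.0, 179.9]
ft_force: [0.7, 0.1, -0.3]
finger_gap: 84.8
grip_force: 0.0
```

```bash
python3 - <<'E'
from h import *
c,im=snap('wrist'); np.savez('w2',im=im,**{k:v for k,v in c.items()}); cv2.imwrite('pics/w2.png',im[:,:,::-1])
s=sense();print(s['tool_pos'],s['tcp_rot'],s['ft_force'])
E
```

```text
[288.27505493 131.3791307  300.60400257] [1.79964233e+02 1.75919504e-02 1.79975003e+02] [ 0.21986792 -0.28476444 -0.4808553 ]
```

View pics/w1.png

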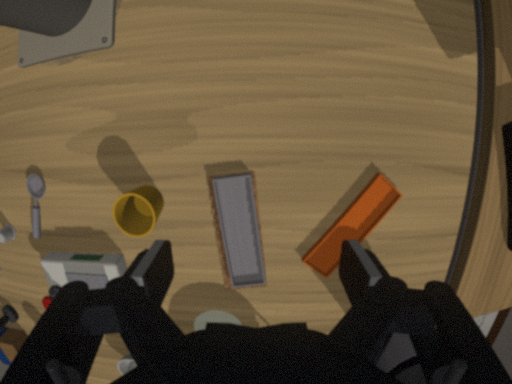

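View pics/w2.png

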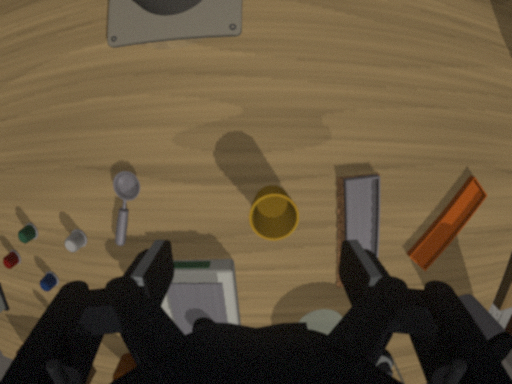

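The wrist views show the gripper hiding the forward half, so objects must lie on the base side of the TCP. In w1 the tray corners are at about (212,176), (252,173), (265,284) and (233,287), with the orange decoy to the right. I'll move beyond the scale to see the scale and the saucer.

Request:
apply_moves(deltas=[[-1, -0.3, 0, 0, 0, 0, 1], [-1, -0.3, 0, 0, 0, 0, 1], [-1, -0.3, 0, 0, 0, 0, 1], [-1, -0.3, 0, 0, 0, 0, 1], [-1, -0.3, 0, 0, 0, 0, 1], [-1, -0.3, 0, 0, 0, 0, 1], [-1, -0.3, 0, 0, 0, 0, 1], [-1, -0.3, 0, 0, 0, 0, 1]])

```text
time: 3.25
tool_pos: [529.5, 61.1, 299.8]
tcp_rot: [180.0, -0.1, -179.9]
ft_force: [0.2, -0.0, 0.1]
finger_gap: 85.3
grip_force: 0.0
```

Request:
apply_moves(deltas=[[-1, -0.2, 0, 0, 0, 0, 1], [-1, -0.2, 0, 0, 0, 0, 1], [-1, -0.2, 0, 0, 0, 0, 1], [-1, 0, 0, 0, 0, 0, 1], [-1, 0, 0, 0, 0, 0, 1], [-0.4, 0, 0, 0, 0, 0, 1], [0, 0, 0, 0, 0, 0, 1]])

```text
time: 4.12
tool_pos: [690.8, 43.6, 298.7]
tcp_rot: [180.0, -0.1, -179.9]
ft_force: [0.4, 0.5, -0.4]
finger_gap: 85.3
grip_force: 0.0
```

```bash
python3 - <<'E'
from h import *
c,im=snap('wrist'); np.savez('w3',im=im,**{k:v for k,v in c.items()}); cv2.imwrite('pics/w3.png',im[:,:,::-1])
s=sense();print(s['tool_pos'],s['tcp_rot'],s['ft_force'])
E
```

```text
[690.33302021  43.31799601 299.18621271] [ 1.79978439e+02 -1.02131771e-01 -1.79863147e+02] [-0.94547299  0.05589546 -0.27469979]
```

Request:
apply_moves(deltas=[[0, 1, 0, 0, 0, 0, 1], [0, 1, 0, 0, 0, 0, 1], [0, 1, 0, 0, 0, 0, 1], [0, 1, 0, 0, 0, 0, 1], [0, 1, 0, 0, 0, 0, 1], [0, 1, 0, 0, 0, 0, 1], [0, 0, 0, 0, 0, 0, 1]])

```text
time: 5.05
tool_pos: [688.9, 224.7, 300.4]
tcp_rot: [180.0, -0.0, -179.7]
ft_force: [0.1, -1.2, -0.4]
finger_gap: 85.2
grip_force: 0.0
```

```bash
python3 - <<'E'
from h import *
c,im=snap('wrist'); np.savez('w4',im=im,**{k:v for k,v in c.items()}); cv2.imwrite('pics/w4.png',im[:,:,::-1])
s=sense();print(s['tool_pos'],s['tcp_rot'],s['ft_force'])
a=cv2.imread('pics/w3.png');b=im[:,:,::-1]
cv2.imwrite('pics/w34.png',np.vstack([a[:300],b[:300]]))
E
```

```text
[689.32056893 223.08381365 300.47373349] [-1.79996312e+02 -1.60221804e-02 -1.79818537e+02] [-0.73042037 -0.26916831 -0.28999325]
```

View pics/w34.png

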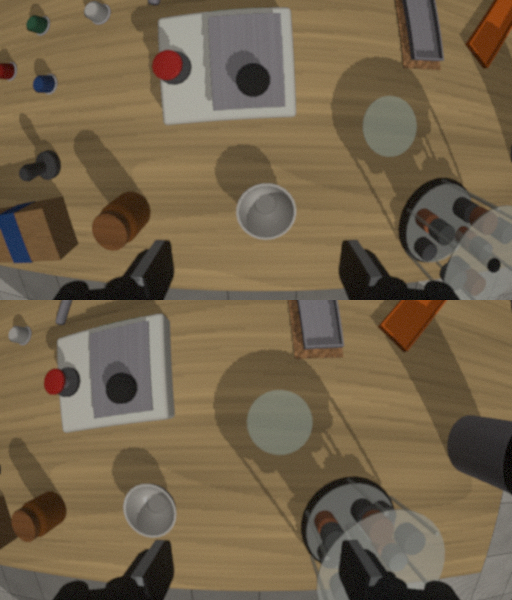

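w3 (upper) shows the lid at (253,79), the plunger at (168,66), the scale housing spanning (158,10) to (295,123) and the saucer at (390,126). w4 (lower) shows the lid at (121,88), the plunger at (55,82) and the saucer at (280,122).

```bash
cat >> h.py <<'E'
def load(n):
    d=np.load(n+'.npz'); c={k:d[k] for k in('cx','cy','f','R','o')}; c['n']='wrist'; return c,d['im']
def hull_pts(m):
    cn,_=cv2.findContours(m.astype(np.uint8),cv2.RETR_EXTERNAL,cv2.CHAIN_APPROX_NONE)
    return max(cn,key=len)[:,0].astype(float)
def rect(c,m,z):
    P=plane(c,hull_pts(m),z)[:,:2].astype(np.float32); r=cv2.minAreaRect(P)
    return np.round(r[0],1),np.round(r[1],1),round(r[2],1)
E
python3 - <<'E'
from h import *
c3,i3=load('w3'); c4,i4=load('w4')
black=[(0,0,0),(180,255,60)]; red=HSV['red']
for nm,col,r3,r4 in (('lid',black,(230,55,275,105),(100,65,142,110)),('plunger',red,(145,45,190,85),(40,60,75,100)),('saucer',[(50,15,120),(100,70,200)],(350,90,430,165),(235,80,325,165))):
    b3=max(blobs(i3,col,20,r3),key=lambda b:b[1][4]); b4=max(blobs(i4,col,20,r4),key=lambda b:b[1][4])
    P,e=tri(c3,b3[0],c4,b4[0]); print(nm,b3[:2],b4[:2],P.round(1),round(e,2))
    for c,b in((c3,b3),(c4,b4)):
        Q=plane(c,hull_pts(b[2]),P[2]); (q,r)=cv2.minEnclosingCircle(Q[:,:2].astype(np.float32)); print('   circ',np.round(q,1),round(r,1), Q[:,:2].mean(0).round(1))
for nm,p3 in(('h',0),):
  for c,i,roi in((c3,i3,(150,0,305,130)),(c4,i4,(45,0,180,140))):
    b=max(blobs(i,[(0,0,130),(180,40,255)],200,roi),key=lambda b:b[1][4]); print('white',b[1],rect(c,b[2],44))
    cv2.imwrite('pics/mw.png',b[2].astype(np.uint8)*255)
    for b in blobs(i,[(110,8,70),(160,60,180)],300,roi): print('grey',b[1],rect(c,b[2],60))
    h=cv2.cvtColor(i,cv2.COLOR_RGB2HSV)
    for p in ([(220,60),(190,20),(290,60),(300,115)] if c is c3 else [(100,70),(80,110),(162,60),(170,100)]): print(p,h[p[1],p[0]])
    rr=cv2.approxPolyDP(cv2.convexHull(hull_pts(max(blobs(i,[(0,0,130),(180,40,255)],200,roi),key=lambda b:b[1][4])[2]).astype(np.float32)),6,True)[:,0]; print(rr.tolist(),plane(c,rr,44).round(1)[:,:2].tolist())
E
```

```text
lid ([252.5, 79.2], [236, 63, 34, 33, 872]) ([120.8, 87.5], [106, 72, 31, 31, 769]) [586.3  37.8  69.2] 0.26
   circ [586.1  37.8] 21.7 [586.2  37.8]
   circ [585.7  37.4] 24.6 [586.5  37.4]
plunger ([166.9, 64.8], [152, 50, 31, 31, 715]) ([54.2, 81.3], [44, 69, 22, 26, 438]) [564.5 -70.4  82.5] 0.01
   circ [564.1 -70.8] 20.4 [564.3 -70.7]
   circ [563.6 -70.7] 21.3 [564.1 -70.6]Traceback (most recent call last):
  File "<stdin>", line 5, in <module>
ValueError: max() iterable argument is empty
```

```bash
python3 - <<'E'
from h import *
c3,i3=load('w3'); c4,i4=load('w4'); c1,i1=load('w1')
H=lambda i,p:cv2.cvtColor(i,cv2.COLOR_RGB2HSV)[p[1],p[0]].tolist()
print('saucer',H(i3,(390,126)),H(i3,(400,110)),H(i4,(280,122)),'wood',H(i3,(330,60)),H(i3,(350,110)))
S=[]
for c,i,r in((c3,i3,(350,85,430,165)),(c4,i4,(235,80,325,165))):
    p=(390,126) if c is c3 else (280,122); v=np.array(H(i,p))
    b=max(blobs(i,[tuple(int(x) for x in np.maximum(v-[25,25,30],0)),tuple(int(x) for x in v+[25,25,40])],50,r),key=lambda b:b[1][4])
    (q,rad)=cv2.minEnclosingCircle(hull_pts(b[2]).astype(np.float32)); S.append((c,q,b)); print(b[:2],q,rad)
P,e=tri(S[0][0],S[0][2][0],S[1][0],S[1][2][0]); print('saucer',P.round(1),e)
for c,q,b in S:
    for z in (0,6,P[2]): print(z,np.round(cv2.minEnclosingCircle(plane(c,hull_pts(b[2]),z)[:,:2].astype(np.float32))[0],1),round(cv2.minEnclosingCircle(plane(c,hull_pts(b[2]),z)[:,:2].astype(np.float32))[1],1))
for c,i,roi in((c3,i3,(150,0,305,130)),(c4,i4,(45,0,180,140))):
    for p in ([(220,60),(190,20),(288,60),(275,60)] if c is c3 else [(100,70),(80,110),(155,60),(165,60)]): print(p,H(i,p))
    for nm,col,z in (('white',[(0,0,130),(180,18,255)],44),('grey',[(110,15,60),(170,70,160)],60)):
        for b in blobs(i,col,400,roi):
            hu=cv2.convexHull(hull_pts(b[2]).astype(np.float32)); a=cv2.approxPolyDP(hu,5,True)[:,0]
            print(nm,b[1],rect(c,b[2],z),a.tolist(),plane(c,a,z)[:,:2].round(1).tolist())
for b in blobs(i1,[(100,10,60),(150,80,200)],400,(195,160,280,300)): print('tray',b[1],rect(c1,b[2],18),H(i1,(240,230)),H(i1,(222,260)))
E
```

```text
saucer [35, 29, 115] [30, 31, 116] [34, 36, 120] wood [19, 112, 137] [17, 108, 106]
([389.2, 125.8], [363, 96, 54, 61, 2539]) (389.0, 125.95833587646484) 30.10826873779297
([279.2, 122.0], [247, 90, 66, 65, 3341]) (279.2458801269531, 121.9669418334961) 32.81725311279297
saucer [644.1 258.9   1.4] 0.26886215354032783
0 [644.3 262. ] 50.3
6 [644.  259.1] 49.7
1.4486576519516916 [644.2 261.3] 50.2
0 [644.6 259.5] 50.7
6 [644.3 259. ] 50.0
1.4486576519516916 [644.6 259.3] 50.5
(220, 60) [156, 11, 119]
(190, 20) [23, 14, 163]
(288, 60) [33, 14, 167]
(275, 60) [173, 9, 119]
white [159, 8, 136, 114, 4103] (array([5.612e+02, 2.000e-01]), array([154. , 182.8]), 3.1) [[287.0, 10.0], [292.0, 114.0], [165.0, 118.0], [161.0, 19.0]] [[482.7, 84.6], [631.6, 91.9], [634.9, -86.2], [489.2, -92.0]]
(100, 70) [168, 11, 112]
(80, 110) [32, 20, 164]
(155, 60) [27, 14, 166]
(165, 60) [24, 23, 112]
white [71, 15, 97, 113, 1751] (array([560.6,  12.6]), array([152.9, 163.1]), 2.9) [[160.0, 15.0], [167.0, 115.0], [77.0, 126.0], [71.0, 105.0], [86.0, 72.0], [146.0, 17.0]] [[481.2, 86.5], [629.6, 97.5], [636.3, -57.1], [601.9, -66.7], [553.4, -35.6], [481.5, 65.0]]
```

```bash
python3 - <<'E'
from h import *
c3,i3=load('w3'); c4,i4=load('w4'); c1,i1=load('w1'); c2,i2=load('w2')
H=lambda i,p:cv2.cvtColor(i,cv2.COLOR_RGB2HSV)[p[1],p[0]].tolist()
def rep(nm,c,i,col,roi,z,k=5):
    for b in blobs(i,col,400,roi):
        hu=cv2.convexHull(hull_pts(b[2]).astype(np.float32)); a=cv2.approxPolyDP(hu,k,True)[:,0]
        print(nm,b[1],*rect(c,b[2],z),a.tolist(),plane(c,a,z)[:,:2].round(1).tolist())
rep('pan3',c3,i3,[(120,0,60),(180,40,140)],(185,0,300,120),60)
rep('pan4',c4,i4,[(120,0,60),(180,40,140)],(80,0,160,125),60)
for p in((240,230),(222,260),(215,230),(258,230),(220,200)): print(p,H(i1,p))
rep('tray1',c1,i1,[(115,0,40),(180,90,230)],(195,160,280,300),18)
rep('mat1',c1,i1,[(3,95,60),(15,255,200)],(195,160,280,300),3)
rep('tray3',c3,i3,[(115,0,40),(180,90,230)],(390,0,460,70),18)
rep('tray2',c2,i2,[(115,0,40),(180,90,230)],(330,160,390,250),18)
t=cv2.imread('pics/top0.png')[:,:,::-1].copy(); ct=cam('top')
rep('trayT',ct,t,[(115,0,40),(180,90,230)],(160,200,200,275),18,3)
E
```

```text
pan3 [209, 13, 75, 97, 5142] [559.  29.] [128.7  94.6] 2.8 [[279.0, 14.0], [283.0, 105.0], [214.0, 109.0], [209.0, 18.0]] [[494.3, 72.3], [619.3, 77.9], [624.5, -13.1], [498.9, -20.1]]
pan4 [90, 21, 62, 96, 3638] [558.7  29.8] [128.   94.2] 2.8 [[146.0, 21.0], [151.0, 108.0], [95.0, 116.0], [90.0, 36.0]] [[492.8, 71.4], [618.2, 79.2], [623.2, -11.8], [501.3, -19.5]]
(240, 230) [165, 14, 107]
(222, 260) [15, 129, 105]
(215, 230) [18, 108, 116]
(258, 230) [7, 33, 100]
(220, 200) [167, 17, 104]
tray1 [214, 175, 50, 110, 2403] [423.8 312.4] [198.2  58.1] 6.9 [[248.0, 175.0], [263.0, 279.0], [233.0, 283.0], [214.0, 180.0]] [[324.4, 326.1], [511.1, 350.1], [519.9, 297.1], [332.1, 273.7]]
mat1 [208, 177, 28, 113, 409] [438.4 273.9] [215.8  18.5] 8.7 [[208.0, 177.0], [234.0, 289.0], [225.0, 288.0]] [[331.0, 262.0], [544.0, 297.0], [542.1, 280.3]]
tray3 [404, 0, 39, 60, 1344] [474.6 312.6] [105.1  63.5] 7.9 [[430.0, 0.0], [442.0, 58.0], [414.0, 58.0], [405.0, 1.0]] [[419.0, 330.3], [519.7, 349.9], [529.1, 293.0], [432.6, 280.1]]
tray2 [345, 177, 34, 73, 1424] [392.1 304.6] [132.4  57.8] 6.3 [[378.0, 178.0], [374.0, 247.0], [367.0, 249.0], [346.0, 239.0], [345.0, 181.0]] [[327.2, 326.5], [452.0, 336.8], [455.3, 323.8], [434.0, 281.7], [332.6, 269.7]]
trayT [169, 211, 22, 55, 803] [424.2 310.3] [194.   56.4] 7.4 [[183.0, 211.0], [190.0, 263.0], [175.0, 265.0], [169.0, 213.0]] [[522.2, 297.9], [333.6, 271.5], [326.5, 326.0], [515.1, 349.1]]
```

Request:
apply_moves(deltas=[[0.48, -0.89, 0.6, 0, 0, 0, 1], [0.48, -0.89, 0.6, 0, 0, 0, 1], [0.48, -0.89, 0.6, 0, 0, 0, 1], [0.48, -0.89, 0.6, 0, 0, 0, 1], [0.48, -0.88, 0.6, 0, 0, 0, 1], [0.48, -0.88, 0.6, 0, 0, 0, 1], [0.48, -0.86, 0.6, 0, 0, 0, 1], [0, 0, 0, 0, 0, 0, 1]])

```text
time: 6.1
tool_pos: [587.3, 33.7, 172.8]
tcp_rot: [-180.0, -0.2, 179.9]
ft_force: [-0.0, 0.6, -0.4]
finger_gap: 85.4
grip_force: 0.0
```

```bash
python3 - <<'E'
from h import *
go(586.2,37.7,76,180)
c,im=snap('wrist'); cv2.imwrite('pics/w5.png',im[:,:,::-1])
s=sense();print(s['tool_pos'],s['tcp_rot'])
E
```

```text
shift [0.03 0.13 3.23] turn [-0.01 -0.04 -0.03]
[588.61805597  34.73940214 174.23497056] [-1.79999213e+02 -5.35418554e-02  1.79911391e+02]
```

Request:
apply_moves(deltas=[[0.04, 0.1, 0.8, 0, 0, 0, 1], [0, 0, 0.8, 0, 0, 0, 1], [0, 0, 0.8, 0, 0, 0, 1], [0, 0, 0.5, 0, 0, 0, 1], [0, 0, 0.3, 0, 0, 0, 1], [0, 0, 0, 0, 0, 0, 1]])

```text
time: 6.9
tool_pos: [588.3, 39.1, 78.5]
tcp_rot: [180.0, -0.0, -179.9]
ft_force: [-0.2, 0.6, 1.6]
finger_gap: 85.5
grip_force: 0.0
```

Request:
apply_moves(deltas=[[0, 0, 0, 0, 0, 0, 0.3], [0, 0, 0, 0, 0, 0, 0.3], [0, 0, 0, 0, 0, 0, 0.3], [0, 0, 0, 0, 0, 0, 0.3], [0, 0, 0, 0, 0, 0, 0.3], [0, 0, 0, 0, 0, 0, 0.3]], grip_force=30)

```text
time: 7.65
tool_pos: [588.3, 38.9, 78.6]
tcp_rot: [180.0, -0.0, -180.0]
ft_force: [0.7, 0.1, 0.4]
finger_gap: 25.7
grip_force: 0.0
```

```bash
python3 - <<'E'
from h import *
c,im=snap('wrist'); t=snapshot('top')
cv2.imwrite('pics/v1.png',np.hstack([im[40:344,100:450,::-1],cv2.resize(t[150:250,200:320],None,fx=3,fy=3)[:,:,::-1][:304]])); print(sense()['tool_pos'])
E
```

```text
Traceback (most recent call last):
ValueError: all the input array dimensions except for the concatenation axis must match exactly, but along dimension 0, the array at index 0 has size 304 and the array at index 1 has size 300
```

```bash
python3 - <<'E'
from h import *
c,im=snap('wrist'); t=snapshot('top')
cv2.imwrite('pics/v1.png',np.hstack([im[40:340,100:450,::-1],cv2.resize(t[150:250,200:320],None,fx=3,fy=3)[:,:,::-1]])); print(sense()['tool_pos'])
E
```

```text
[588.32982236  38.85220909  78.59026117]
```

View pics/v1.png

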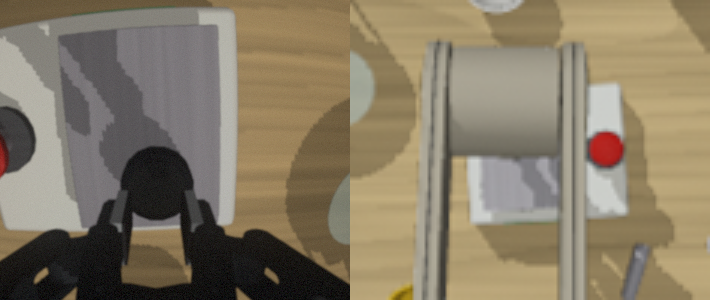

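The fingers flank the lid's far edge at crop (115–195,220), with the lid at (157,183). So the lid is a little base-ward of the pads.

```bash
python3 - <<'E'
from h import *
c,im=snap('wrist'); s=sense()
g=im.max(2)[180:270,210:310]; print(s['tool_pos'],s['finger_gap'],s['grip_force'],s['ft_force'])
# lid upper arc: dark/bright boundary per column
pts=[]
for u in range(225,292,4):
    col=im[150:260,u].max(1).astype(int); v=np.argmax(col<45)+150; pts.append((u,v))
print(pts)
P=plane(c,pts,77)[:,:2]; A=np.c_[2*P,np.ones(len(P))]; x=np.linalg.lstsq(A,(P**2).sum(1),rcond=None)[0]
print('circle',x[:2],np.sqrt(x[2]+x[0]**2+x[1]**2)); print(P.round(1).tolist())
print(proj(c,[[588,39,77],[588,39+13,64],[588,39-13,64]]))
E
```

```text
[588.31992662  38.90975887  78.58663877] 25.484167274146195 0.0 [-0.20813375  0.53633056 -0.41297087]
[(225, np.int64(208)), (229, np.int64(200)), (233, np.int64(196)), (237, np.int64(193)), (241, np.int64(190)), (245, np.int64(189)), (249, np.int64(187)), (253, np.int64(187)), (257, np.int64(187)), (261, np.int64(187)), (265, np.int64(187)), (269, np.int64(189)), (273, np.int64(191)), (277, np.int64(193)), (281, np.int64(197)), (285, np.int64(202)), (289, np.int64(212))]
circle [580.28626101  37.86334694] 18.945233641237238
[[574.0, 20.0], [569.2, 22.4], [566.8, 24.7], [565.0, 27.0], [563.3, 29.2], [562.7, 31.5], [561.5, 33.7], [561.5, 35.9], [561.5, 38.1], [561.5, 40.3], [561.5, 42.5], [562.7, 44.8], [563.8, 47.0], [565.0, 49.3], [567.4, 51.6], [570.3, 53.9], [576.4, 56.4]]
[[258.43120752 230.67023228]
 [279.07603164 221.99647495]
 [237.43599341 221.98955192]]
```

Request:
apply_moves(deltas=[[0, 0, 0, 0, 0, 0, 0], [0, 0, 0, 0, 0, 0, 0], [0, 0, 0, 0, 0, 0, 0], [0, 0, 0, 0, 0, 0, 0]], grip_force=30)

```text
time: 8.4
tool_pos: [588.3, 38.9, 78.6]
tcp_rot: [-180.0, 0.0, -180.0]
ft_force: [-0.1, 0.7, -1.1]
finger_gap: 0.1
grip_force: 0.0
```

```bash
python3 - <<'E'
from h import *
c,im=snap('wrist'); s=sense(); print(s['tool_pos'],s['finger_gap'],s['grip_force'],s['ft_force'])
cv2.imwrite('pics/v2.png',cv2.convertScaleAbs(cv2.resize(im[150:350,150:370,::-1],None,fx=2.5,fy=2.5),alpha=2))
E
```

```text
[588.28711959  38.9012153   78.57763214] -0.11231417476760393 0.0 [-0.48358662 -0.87180661  0.47251997]
```

View pics/v2.png

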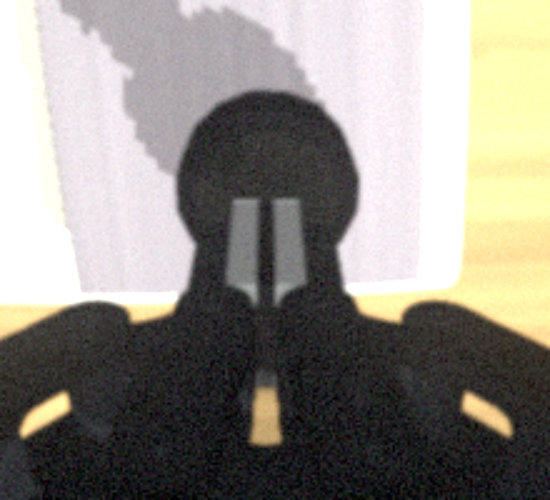

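The fingers shut fully above the lid, with the tips at crop (265,198), so the tips stand higher than assumed. I'll check where the tips are in the picture.

```bash
python3 - <<'E'
from h import *
c=cam('wrist'); s=sense(); print(camera_info('wrist')['tool_from_camera'][2],c['o'],s['tool_pos'])
for z in(60,65,70,75,80,85,90,95): print(z,proj(c,[[577.3,39,z],[588.3,39,z],[599,39,z]]).round(1).tolist())
E
```

```text
[-1.13878693e-04  2.88891735e-01 -9.57361767e-01 -1.56556045e+02] [515.97680223  37.52254617 235.13959469] [588.28711959  38.9012153   78.57763214]
60 [[258.2, 203.8], [258.1, 220.1], [258.1, 235.3]]
65 [[258.3, 206.5], [258.2, 223.2], [258.1, 238.7]]
70 [[258.3, 209.4], [258.3, 226.4], [258.2, 242.2]]
75 [[258.4, 212.4], [258.3, 229.8], [258.2, 245.9]]
80 [[258.5, 215.6], [258.4, 233.4], [258.3, 249.8]]
85 [[258.5, 219.0], [258.5, 237.1], [258.4, 253.9]]
90 [[258.6, 222.5], [258.5, 241.1], [258.4, 258.2]]
95 [[258.7, 226.3], [258.6, 245.3], [258.5, 262.7]]
```

Request:
apply_moves(deltas=[[0, 0, 0, 0, 0, 0, 1], [0, 0, 0, 0, 0, 0, 1], [0, 0, 0, 0, 0, 0, 1], [0, 0, 0, 0, 0, 0, 1], [0, 0, 0, 0, 0, 0, 1], [0.07, 0, 0.2, 0, 0, 0, 1], [0, 0, 0.2, 0, 0, 0, 1], [0, 0, 0, 0, 0, 0, 1]])

```text
time: 9.45
tool_pos: [585.4, 38.9, 65.5]
tcp_rot: [180.0, -0.1, -180.0]
ft_force: [-0.1, -0.4, -0.5]
finger_gap: 85.4
grip_force: 0.0
```

Request:
apply_moves(deltas=[[0, 0, 0, 0, 0, 0, 0.3], [0, 0, 0, 0, 0, 0, 0.3], [0, 0, 0, 0, 0, 0, 0.3], [0, 0, 0, 0, 0, 0, 0.3], [0, 0, 0, 0, 0, 0, 0.3], [0, 0, 0, 0, 0, 0, 0.3]], grip_force=25)

```text
time: 10.2
tool_pos: [586.3, 38.9, 66.6]
tcp_rot: [-180.0, 0.0, -180.0]
ft_force: [0.3, -0.0, 0.3]
finger_gap: 25.6
grip_force: 0.0
```

```bash
python3 - <<'E'
from h import *
c,im=snap('wrist'); s=sense(); print(s['tool_pos'],s['finger_gap'],s['grip_force'],s['ft_force'])
cv2.imwrite('pics/v3.png',cv2.convertScaleAbs(cv2.resize(im[130:350,150:370,::-1],None,fx=2.5,fy=2.5),alpha=2.5))
E
```

```text
[586.23001102  38.8875246   66.62197917] 25.85621811532231 0.0 [-0.64862015 -0.66446771 -1.00978344]
```

View pics/v3.png

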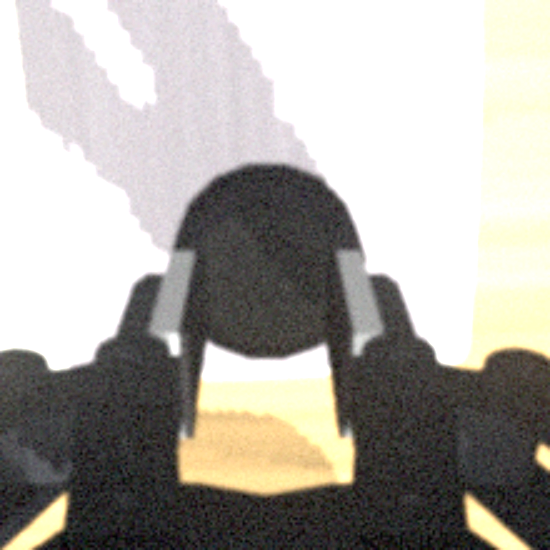

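The pads close above the lid with the lid disc visible between them, so the tips stand higher than the nominal figure. I'll probe down gently, watching the force.

Request:
apply_moves(deltas=[[0, 0, 0, 0, 0, 0, 1], [0, 0, 0, 0, 0, 0, 1], [0, 0, 0, 0, 0, 0, 1], [0, 0, 0, 0, 0, 0, 1], [0.03, 0, 0.2, 0, 0, 0, 1], [0, 0, 0.2, 0, 0, 0, 1], [0, 0, 0, 0, 0, 0, 1]])

```text
time: 11.12
tool_pos: [584.5, 38.9, 53.4]
tcp_rot: [180.0, -0.1, -180.0]
ft_force: [0.1, 0.6, -0.0]
finger_gap: 85.3
grip_force: 0.0
```

Request:
apply_moves(deltas=[[0, 0, 0, 0, 0, 0, 0.3], [0, 0, 0, 0, 0, 0, 0.3], [0, 0, 0, 0, 0, 0, 0.3], [0, 0, 0, 0, 0, 0, 0.3], [0, 0, 0, 0, 0, 0, 0.3], [0, 0, 0, 0, 0, 0, 0.3]], grip_force=25)

```text
time: 11.88
tool_pos: [585.4, 38.9, 54.7]
tcp_rot: [-180.0, 0.0, -180.0]
ft_force: [-0.0, 0.4, 0.7]
finger_gap: 42.6
grip_force: 25.3
```

Request:
apply_moves(deltas=[[0, 0, 0, 0, 0, 0, 0.7], [0, 0, 0, 0, 0, 0, 0.7], [0, 0, 0.25, 0, 0, 0, 0.7], [0, 0, 0, 0, 0, 0, 0.7], [0, 0, 0, 0, 0, 0, 0.3], [0, 0, 0, 0, 0, 0, 0.3], [0, 0, 0, 0, 0, 0, 0.3], [0, 0, 0, 0, 0, 0, 0.3]], grip_force=25)

```text
time: 12.88
tool_pos: [585.4, 38.9, 47.2]
tcp_rot: [180.0, 0.0, -180.0]
ft_force: [-0.5, -0.2, -0.1]
finger_gap: 42.8
grip_force: 26.6
```

Request:
apply_moves(deltas=[[0, 0, -0.3, 0, 0, 0, 0.3], [0, 0, -0.8, 0, 0, 0, 0.3], [0, 0, -0.8, 0, 0, 0, 0.3], [0, 0, -0.8, 0, 0, 0, 0.3], [0, 0, 0, 0, 0, 0, 0.3]])

```text
time: 13.5
tool_pos: [587.4, 38.9, 131.3]
tcp_rot: [-180.0, 0.3, -180.0]
ft_force: [0.1, 0.1, -1.0]
finger_gap: 43.1
grip_force: 26.6
```

```bash
python3 - <<'E'
from h import *
c,im=snap('wrist'); s=sense(); print(s['tool_pos'],s['finger_gap'],s['grip_force'],s['ft_force'])
cv2.imwrite('pics/w6.png',im[:,:,::-1])
cv2.imwrite('pics/v4.png',cv2.convertScaleAbs(cv2.resize(im[130:350,120:400,::-1],None,fx=2.5,fy=2.5),alpha=2.5))
E
```

```text
[586.23981303  38.87508038 129.31582571] 42.9299039498641 26.59907341003418 [-0.44123613  0.07719399 -0.6339303 ]
```

View pics/v4.png

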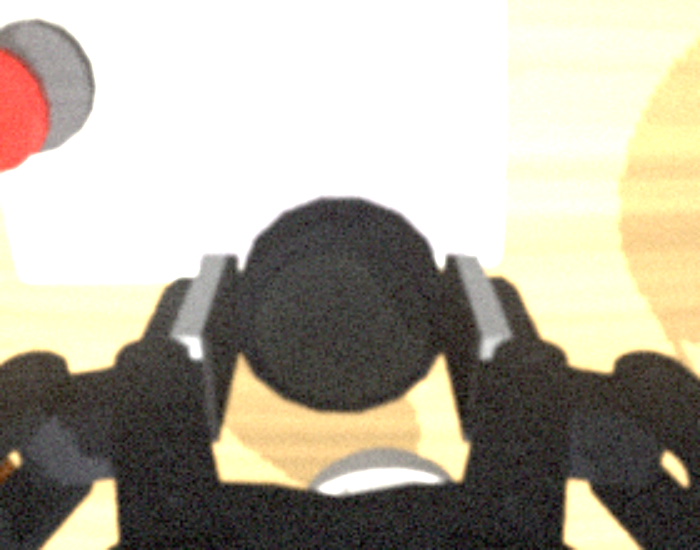

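The lid is held between the pads (grip 26.6 N). The grasp heights show that the reported z reads about 20 mm low down here. I'll carry the lid to the saucer and check visually.

Request:
apply_moves(deltas=[[-0.24, 0.9, 0, 0, 0, 0, 0.3], [-0.24, 0.95, 0, 0, 0, 0, 0.3], [-0.24, 0.95, 0, 0, 0, 0, 0.3], [-0.24, 0.95, 0, 0, 0, 0, 0.3], [-0.24, 0.95, 0.3, 0, 0, 0, 0.3], [-0.24, 0.95, 0.4, 0, 0, 0, 0.3], [-0.24, 0.95, 0.4, 0, 0, 0, 0.3], [-0.24, 0.73, 0.4, 0, 0, 0, 0.3]])

```text
time: 14.55
tool_pos: [641.7, 259.8, 80.6]
tcp_rot: [-180.0, -0.1, -179.9]
ft_force: [-0.1, -0.5, -1.3]
finger_gap: 42.8
grip_force: 26.6
```

Request:
apply_moves(deltas=[[0, 0, 0, 0, 0, 0, 0.3], [0, 0, 0, 0, 0, 0, 0.3]])

```text
time: 14.8
tool_pos: [642.1, 258.2, 82.1]
tcp_rot: [-179.9, -0.1, -180.0]
ft_force: [0.4, -0.6, 0.6]
finger_gap: 42.6
grip_force: 26.6
```

```bash
python3 - <<'E'
from h import *
c,im=snap('wrist'); s=sense(); print(s['tool_pos'],s['tcp_rot'],s['finger_gap'],s['grip_force'],s['ft_force'],s['joint_pos'])
np.savez('w7',im=im,**{k:v for k,v in c.items()})
go(644.3,259,50,180)
print(proj(c,[644.3,259,6]),proj(c,[644.3-50,259,6]),proj(c,[644.3-45,259-22,6]),proj(c,[644.3-45,259+22,6]))
cv2.imwrite('pics/v5.png',cv2.convertScaleAbs(im[60:384,:,::-1],alpha=1.8))
E
```

```text
[642.49603165 257.98816493  82.73439298] [-1.79969141e+02 -3.64858230e-02 -1.79979443e+02] 42.51990691406385 26.598976850509644 [-1.17660788  0.7965061  -0.98566121] [ 1.76466433e+01  2.66922800e+01  7.64301699e+01 -1.88514250e-02
  7.69216680e+01 -7.23696511e+01]
shift [-0.06  0.03  1.09] turn [-0.01 -0.01  0.  ]
[[258.62834156 195.99121604]] [[258.8205329  135.04368702]] [[230.85041203 141.43505902]] [[286.71110586 141.54915618]]
```

View pics/v5.png

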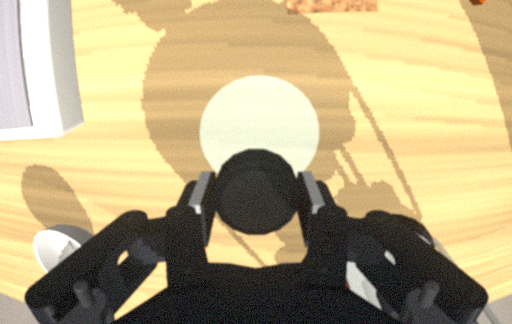

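v5 shows the saucer centred at about (260,192) in the full frame, which matches its projected place, with the held lid above its far part. Next I'll lower the lid to just above the saucer and release it.

Request:
apply_moves(deltas=[[-0.06, 0.03, 0.7, 0, 0, 0, 0.3], [0, 0, 0.8, 0, 0, 0, 0.3], [0, 0, 0.7, 0, 0, 0, 0.3], [0, 0, 0.4, 0, 0, 0, 0.3], [0, 0, 0.2, 0, 0, 0, 0.3], [0, 0, 0.1, 0, 0, 0, 0.3], [0, 0, 0, 0, 0, 0, 0.3], [0, 0, 0, 0, 0, 0, 0.3]])

```text
time: 15.85
tool_pos: [645.2, 260.0, -3.0]
tcp_rot: [180.0, 0.1, -180.0]
ft_force: [-0.4, 0.5, -0.5]
finger_gap: 42.7
grip_force: 26.6
```

```bash
python3 - <<'E'
from h import *
for _ in range(3):
    snapshot('wrist'); s=sense(); print(s['tool_pos'],s['ft_force'],s['finger_gap'])
E
```

```text
[645.09995242 259.941744    -3.07667542] [0.36651811 0.35141398 0.22162064] 42.87672582153665
[645.01604697 259.89915469  -3.18049741] [-0.28899109 -0.88345913 -0.99271455] 42.83622239239843
[644.89817912 259.84950462  -3.33923069] [-0.177526    0.11430152  0.12658971] 42.96756255267372
```

Request:
apply_moves(deltas=[[0, 0, 0.08, 0, 0, 0, 0.3], [0, 0, 0, 0, 0, 0, 0.3], [0, 0, 0, 0, 0, 0, 0.8], [0, 0, 0, 0, 0, 0, 1], [0, 0, 0, 0, 0, 0, 1], [0, 0, 0, 0, 0, 0, 1]])

```text
time: 16.75
tool_pos: [644.6, 259.8, -6.3]
tcp_rot: [180.0, 0.0, -180.0]
ft_force: [0.9, 0.3, 0.0]
finger_gap: 85.3
grip_force: 0.0
```

Request:
apply_moves(deltas=[[0, 0, -0.5, 0, 0, 0, 1], [0, 0, -1, 0, 0, 0, 1], [0, 0, -1, 0, 0, 0, 1], [-0.4, -0.2, -1, 0, 0, 0, 1], [-0.5, -0.2, -1, 0, 0, 0, 1], [0, 0, 0, 0, 0, 0, 1], [0, 0, 0, 0, 0, 0, 1]])

```text
time: 17.62
tool_pos: [671.2, 247.8, 128.6]
tcp_rot: [180.0, -0.0, -180.0]
ft_force: [-0.7, -0.6, -1.1]
finger_gap: 85.4
grip_force: 0.0
```

```bash
python3 - <<'E'
from h import *
c,im=snap('wrist'); s=sense(); print(s['tool_pos'],s['tcp_rot'],s['ft_force'])
np.savez('w8',im=im,**{k:v for k,v in c.items()}); cv2.imwrite('pics/w8.png',im[:,:,::-1])
for b in blobs(im,[(0,0,0),(180,255,45)],100,(215,110,310,260)): print('lid',b[:2],plane(c,b[0],20))
for b in blobs(im,[(24,10,100),(60,62,200)],300,(180,80,330,260)): print('sau',b[:2],np.round(cv2.minEnclosingCircle(plane(c,hull_pts(b[2]),6)[:,:2].astype(np.float32))[0],1))
E
```

```text
[670.4590438  247.77705664 127.49795979] [-1.79975982e+02 -1.15857568e-01 -1.79942743e+02] [-0.6966456   0.60000466 -0.15724386]
lid ([268.9, 155.0], [247, 132, 45, 46, 1640]) [[645.04558052 258.20349325  20.        ]]
sau ([269.1, 148.4], [218, 99, 103, 102, 6322]) [643.9 259.4]
```

The lid lies on the saucer at (645,258), against the saucer centre of (644,259). Next is the tray.

Request:
apply_moves(deltas=[[1, 0.26, 0, 0, 0, 0, 1], [1, 0.26, 0, 0, 0, 0, 1], [1, 0.26, 0, 0, 0, 0, 1], [1, 0.26, 0, 0, 0, 0, 1], [1, 0.26, 0.2, 0, 0, 0, 1], [1, 0.26, 0.4, 0, 0, 0, 1], [1, 0.26, 0.6, 0, 0, 0, 1], [0.9, 0.26, 0.6, 0, 0, 0, 1]])

```text
time: 18.68
tool_pos: [431.9, 309.7, 72.7]
tcp_rot: [-179.9, -0.1, -179.9]
ft_force: [0.2, 1.3, 0.2]
finger_gap: 85.4
grip_force: 0.0
```

Request:
apply_moves(deltas=[[0.4, 0.1, 0.5, 0, 0, -0.75, 1], [0, 0, 0, 0, 0, -0.75, 1], [0, 0, 0, 0, 0, 0, 1], [0, 0, 0, 0, 0, 0, 1]])

```text
time: 19.18
tool_pos: [422.1, 312.8, 59.3]
tcp_rot: [-180.0, -0.0, -173.1]
ft_force: [-0.5, 0.4, 0.5]
finger_gap: 85.6
grip_force: 0.0
```

```bash
python3 - <<'E'
from h import *
c,im=snap('wrist'); s=sense(); print(s['tool_pos'],s['tcp_rot'],s['ft_force'])
np.savez('w9',im=im,**{k:v for k,v in c.items()}); cv2.imwrite('pics/w9.png',im[:,:,::-1])
go(424,312,-14,187)
for b in blobs(im,[(115,0,40),(180,90,230)],400,(130,0,400,240)): print(b[1],rect(c,b[2],18))
u=np.array([np.cos(np.radians(7)),np.sin(np.radians(7))]);w=np.array([-u[1],u[0]])
for a,b in((-100,30),(-100,-30),(-40,30),(-40,-30)): print(proj(c,np.r_[np.array([424,312])+a*u+b*w,18]).round(0))
E
```

```text
[422.38898022 312.85513788  59.51607824] [-1.79992863e+02 -1.51491233e-02 -1.73146957e+02] [ 1.08803146  0.165462   -0.55936553]
shift [-0.05 -0.03  2.45] turn [-0.   -0.   -0.03]
[211, 71, 90, 169, 11898] (array([387.4, 307.1]), array([119.6,  59. ]), 7.1)
[[302.  66.]]
[[211.  66.]]
[[301. 155.]]
[[212. 155.]]
```

View pics/w9.png

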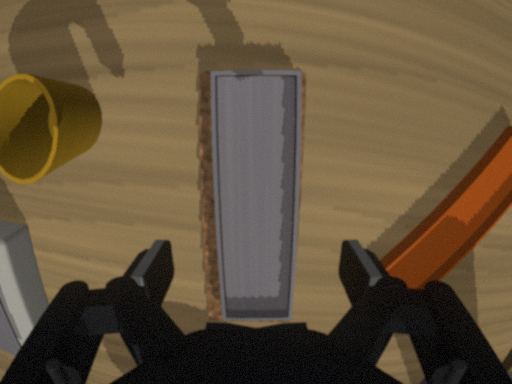

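w9 shows the tray straight in the image, with walls at u 211–301 midway between the open pads, and cork visible on its left and right. I'll descend and grip.

Request:
apply_moves(deltas=[[-0.05, -0.03, 0.7, 0, 0, -0.03, 1], [0, 0, 0.7, 0, 0, 0, 1], [0, 0, 0.5, 0, 0, 0, 1], [0, 0, 0.3, 0, 0, 0, 1], [0, 0, 0.15, 0, 0, 0, 1], [0, 0, 0.1, 0, 0, 0, 1], [0, 0, 0, 0, 0, 0, 1]])

```text
time: 20.1
tool_pos: [424.3, 312.4, -13.5]
tcp_rot: [180.0, 0.0, -172.9]
ft_force: [-0.5, -0.0, -0.6]
finger_gap: 85.4
grip_force: 0.0
```

Request:
apply_moves(deltas=[[0, 0, 0, 0, 0, 0, 0.6], [0, 0, 0, 0, 0, 0, 0.6], [0, 0, 0, 0, 0, 0, 0.6], [0, 0, 0, 0, 0, 0, 0.6], [0, 0, 0, 0, 0, 0, 0.6]], grip_force=60)

```text
time: 20.72
tool_pos: [424.8, 312.6, -12.9]
tcp_rot: [180.0, 0.1, -172.9]
ft_force: [-1.8, -0.5, 6.3]
finger_gap: 57.9
grip_force: 65.5
```

Request:
apply_moves(deltas=[[0, 0, -0.3, 0, 0, 0, 0.6], [0, 0, -0.8, 0, 0, 0, 0.6], [0, 0, -1, 0, 0, 0, 0.6], [0, 0, -1, 0, 0, 0, 0.6], [0, 0, -1, 0, 0, 0, 0.6], [0, 0, 0, 0, 0, 0.46, 0.6], [0, 0, 0, 0, 0, 0.46, 0.6], [0, 0, 0, 0, 0, 0, 0.6]])

```text
time: 21.72
tool_pos: [422.9, 311.5, 107.1]
tcp_rot: [-179.9, -0.2, -177.2]
ft_force: [0.1, 0.0, -2.1]
finger_gap: 58.2
grip_force: 65.0
```

```bash
python3 - <<'E'
from h import *
c,im=snap('wrist'); s=sense(); print(s['tool_pos'],s['tcp_rot'],s['ft_force'],s['finger_gap'],s['grip_force'])
np.savez('w10',im=im,**{k:v for k,v in c.items()}); cv2.imwrite('pics/w10.png',im[:,:,::-1])
go(559,29.2,110,182.8)
E
```

```text
[423.02440019 311.59112937 107.32478629] [-1.79915991e+02 -1.55362473e-01 -1.77164987e+02] [-0.18501111  0.3516473  -1.87472355] 58.17032487292372 65.03353357315063
shift [-4.06 -9.63 -0.09] turn [-0.02 -0.03  0.01]
```

View pics/w10.png

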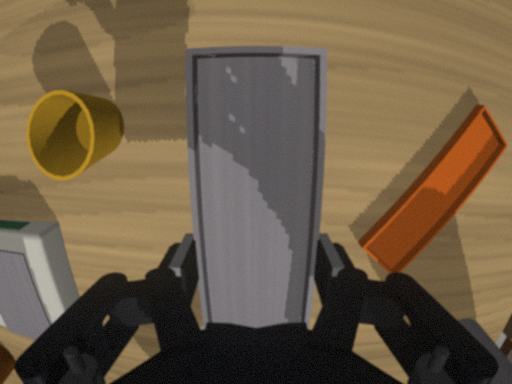

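w10 shows the tray held level and straight, with its near end at v≈47 and the fingers at its middle. Moving to the pan.

Request:
apply_moves(deltas=[[-0.4, -0.9, -0.1, 0, 0, 0, 0.6], [-0.4, -0.95, 0, 0, 0, 0, 0.6], [-0.4, -0.95, 0, 0, 0, 0, 0.6], [-0.4, -0.95, 0, 0, 0, 0, 0.6], [-0.4, -0.95, 0, 0, 0, 0, 0.6], [-0.4, -0.95, 0, 0, 0, 0, 0.6], [-0.4, -0.95, 0, 0, 0, 0, 0.6], [-0.4, -0.95, 0, 0, 0, 0, 0.6]])

```text
time: 22.78
tool_pos: [530.9, 89.8, 111.0]
tcp_rot: [-180.0, -0.1, -177.1]
ft_force: [0.8, -0.3, -2.8]
finger_gap: 57.9
grip_force: 65.1
```

Request:
apply_moves(deltas=[[-0.4, -0.95, 0, 0, 0, 0, 0.6], [-0.4, -0.95, 0, 0, 0, 0, 0.6], [0, -0.1, 0.3, 0, 0, 0, 0.6], [0, 0, 0.3, 0, 0, 0, 0.6], [0, 0, 0, 0, 0, 0, 0.6], [0, 0, 0, 0, 0, 0, 0.6], [0, 0, 0, 0, 0, 0, 0.6]])

```text
time: 23.65
tool_pos: [558.4, 32.6, 94.6]
tcp_rot: [-180.0, 0.0, -177.1]
ft_force: [-0.0, -0.2, -1.7]
finger_gap: 58.2
grip_force: 65.1
```

```bash
python3 - <<'E'
from h import *
c,im=snap('wrist'); s=sense(); print(s['tool_pos'],s['tcp_rot'],s['ft_force'],s['finger_gap'],s['grip_force'])
np.savez('w11',im=im,**{k:v for k,v in c.items()}); cv2.imwrite('pics/w11.png',im[:,:,::-1])
go(559,29.2,42,182.8)
E
```

```text
[558.4112288   32.46429339  94.67659703] [-1.79999183e+02  4.77313294e-02 -1.77121075e+02] [-0.32176932 -0.13345426 -2.74243354] 58.578269037896696 65.13847589492798
shift [-0.01 -0.11  1.76] turn [-0.    0.01  0.02]
```

View pics/w11.png

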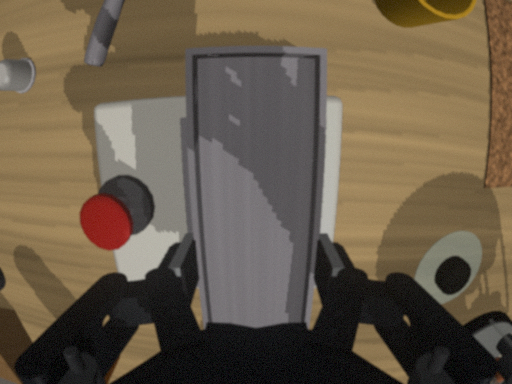

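w11 shows the tray over the scale, parallel to its edges, with the red plunger at (107,220) clear to the left and the lid on the saucer at (452,268). The 14 picture views are used up, so from here I work from numbers only.

Request:
apply_moves(deltas=[[-0.01, -0.11, 0.5, 0, 0, 0, 0.6], [0, 0, 0.5, 0, 0, 0, 0.6], [0, 0, 0.35, 0, 0, 0, 0.6], [0, 0, 0.2, 0, 0, 0, 0.6], [0, 0, 0.1, 0, 0, 0, 0.6], [0, 0, 0.05, 0, 0, 0, 0.6], [0, 0, 0, 0, 0, 0, 0.6], [0, 0, 0, 0, 0, 0, 0.6]])

```text
time: 24.7
tool_pos: [559.0, 28.8, 43.6]
tcp_rot: [-180.0, 0.0, -177.2]
ft_force: [0.2, -0.9, -2.0]
finger_gap: 58.2
grip_force: 65.2
```

```bash
python3 - <<'E'
from h import *
for _ in range(4):
    snapshot('wrist'); s=sense(); print(s['tool_pos'],s['tcp_rot'],s['ft_force'],s['finger_gap'],s['grip_force'])
E
```

```text
[558.97751177  28.76615631  43.64352262] [-1.79995906e+02  4.68777327e-02 -1.77156340e+02] [ 0.28765655 -0.00816949 -1.91896532] 58.43834093724303 65.19310712814331
[558.95406518  28.7959381   43.59742123] [-1.79996685e+02  4.33315095e-02 -1.77156657e+02] [ 0.5424551  -0.06972862 -2.96065534] 58.34481448322036 65.1919412612915
[558.92634422  28.75230621  43.52849967] [-1.79994939e+02  4.01491295e-02 -1.77158255e+02] [ 0.5684     -0.24601642 -1.87281743] 58.234464783631786 65.1921808719635
[558.89594162  28.78636759  43.4773717 ] [-1.79997430e+02  3.65718507e-02 -1.77156940e+02] [ 0.19895767  0.04763529 -2.33570347] 58.20811243737323 65.19288897514343
```

Request:
apply_moves(deltas=[[0, 0, 0.07, 0, 0, 0, 0.6], [0, 0, 0.05, 0, 0, 0, 0.6], [0, 0, 0, 0, 0, 0, 0.6], [0, 0, 0, 0, 0, 0, 0.6]])

```text
time: 25.4
tool_pos: [558.9, 28.7, 39.8]
tcp_rot: [-180.0, 0.0, -177.2]
ft_force: [0.8, 0.0, -0.6]
finger_gap: 58.5
grip_force: 65.5
```

```bash
python3 - <<'E'
from h import *
for _ in range(4):
    snapshot('wrist'); s=sense(); print(s['tool_pos'],s['ft_force'])
E
```

```text
[558.89028435  28.77655343  39.82412359] [ 1.34920705 -0.93199486  0.16304799]
[558.92177036  28.77006586  39.83736964] [1.36423928 0.23912701 0.31687607]
[558.87126451  28.74388184  39.7930931 ] [ 1.12070381  0.22731727 -0.31241884]
[558.88535629  28.74951784  39.79676514] [ 1.18693533 -0.09559573  0.11286794]
```

Request:
apply_moves(deltas=[[0, 0, 0, 0, 0, 0, 1], [0, 0, 0, 0, 0, 0, 1], [0, 0, 0, 0, 0, 0, 1], [0, 0, 0, 0, 0, 0, 1], [0, 0, -0.5, 0, 0, 0, 1], [0, 0, -1, 0, 0, 0, 1], [0, 0, -1, 0, 0, 0, 1], [0, 0, -0.3, 0, 0, 0, 1]])

```text
time: 26.6
tool_pos: [560.5, 28.7, 127.1]
tcp_rot: [-180.0, 0.3, -177.2]
ft_force: [0.4, 0.6, -0.6]
finger_gap: 85.3
grip_force: 0.0
```

Request:
apply_moves(deltas=[[0, -0.8, 0, 0, 0, 0, 0], [0, -0.8, 0, 0, 0, 0, 0], [0, -0.8, 0, 0, 0, 0, 0], [0, -0.8, 0, 0, 0, 0, 0], [0, -0.13, 0, 0, 0, 0, 0], [0, 0, 0.4, 0, 0, 0, 0], [0, 0, 0, 0, 0, 0, 0], [0, 0, 0, 0, 0, 0, 0]])

```text
time: 27.6
tool_pos: [563.3, -70.2, 111.2]
tcp_rot: [180.0, -0.0, -177.1]
ft_force: [0.9, -0.1, -0.7]
finger_gap: -0.4
grip_force: 0.0
```

```bash
python3 - <<'E'
from h import *
c,im=snap('wrist'); s=sense(); print(s['tool_pos'],s['tcp_rot'],s['ft_force'],s['finger_gap'])
np.savez('w12',im=im,**{k:v for k,v in c.items()})
go(564.0,-70.7,60,182.8)
for b in blobs(im,[(115,0,40),(180,60,230)],800): print(b[1],rect(c,b[2],71))
E
```

```text
[563.54137387 -70.38143801 111.5215983 ] [ 1.79992423e+02 -9.95205623e-03 -1.77110759e+02] [ 0.24063981 -1.13758837 -0.19265954] -0.26003705457547543
shift [-0.02 -0.01  1.72] turn [ 0.   -0.    0.02]
[200, 0, 39, 58, 980] (array([ 439. , -102.3]), array([13.3, 42.6]), 74.0)
[318, 74, 120, 229, 16659] (array([556.6,  21.8]), array([188. ,  89.6]), 2.6)
```

Request:
apply_moves(deltas=[[0, 0, 0.5, 0, 0, 0, 0], [0, 0, 0.5, 0, 0, 0, 0], [0, 0, 0.3, 0, 0, 0, 0], [0, 0, 0.2, 0, 0, 0, 0], [0, 0, 0, 0, 0, 0, 0], [0, 0, 0, 0, 0, 0, 0]])

```text
time: 28.4
tool_pos: [563.8, -71.1, 67.2]
tcp_rot: [-180.0, 0.0, -177.2]
ft_force: [-2.9, 2.2, 4.7]
finger_gap: 0.1
grip_force: 2.2
```

Request:
apply_moves(deltas=[[0, 0, 0.15, 0, 0, 0, 0], [0, 0, 0.15, 0, 0, 0, 0], [0, 0, 0.04, 0, 0, 0, 0], [0, 0, 0, 0, 0, 0, 0], [0, 0, 0, 0, 0, 0, 0], [0, 0, 0, 0, 0, 0, 0]])

```text
time: 29.15
tool_pos: [564.4, -71.2, 57.7]
tcp_rot: [-180.0, 0.1, -177.2]
ft_force: [-3.4, 0.3, 7.7]
finger_gap: -0.1
grip_force: 3.9
```

Request:
apply_moves(deltas=[[0, 0, 0.06, 0, 0, 0, 0], [0, 0, 0, 0, 0, 0, 0], [0, 0, 0, 0, 0, 0, 0]])

```text
time: 29.52
tool_pos: [564.5, -71.2, 56.3]
tcp_rot: [-180.0, 0.1, -177.2]
ft_force: [-4.8, 1.8, 10.4]
finger_gap: 0.1
grip_force: 5.6
```

Request:
apply_moves(deltas=[[0, 0, 0.05, 0, 0, 0, 0], [0, 0, 0, 0, 0, 0, 0], [0, 0, 0, 0, 0, 0, 0]])

```text
time: 29.9
tool_pos: [564.6, -71.2, 56.2]
tcp_rot: [-180.0, 0.1, -177.2]
ft_force: [-10.9, 2.8, 21.8]
finger_gap: -0.3
grip_force: 11.2
```

Request:
apply_moves(deltas=[[0, 0, -0.5, 0, 0, 0, 0], [0, 0, -1, 0, 0, 0, 0], [0, 0, -1, 0, 0, 0, 0], [0, 0, -1, 0, 0, 0, 0], [0, 0, -1, 0, 0, 0, 0.6], [0, 0, -1, 0, 0, 0, 0.6], [0, 0, 0, 0, 0, 0, 0.6], [0, 0, 0, 0, 0, 0, 0.6]])

```text
time: 30.9
tool_pos: [563.6, -71.0, 217.5]
tcp_rot: [-180.0, 0.0, -177.2]
ft_force: [-0.8, -0.5, -0.4]
finger_gap: 51.2
grip_force: 0.0
```

```bash
python3 - <<'E'
from h import *
c,im=snap('wrist'); s=sense(); print(s['tool_pos'],s['tcp_rot'],s['ft_force'],s['finger_gap'])
np.savez('w13',im=im,**{k:v for k,v in c.items()})
t=snapshot('top'); sc=snapshot('scene'); ct,cs=cam('top'),cam('scene')
cv2.imwrite('pics/t2.png',t[:,:,::-1])
h=cv2.cvtColor(t,cv2.COLOR_RGB2HSV)
for k,(u,v) in dict(red=(384,213),blue=(354,202),green=(361,233),white=(325,231)).items():
    for b in blobs(t,k,15,(u-20,v-20,u+20,v+20)): print('top',k,b[:2],plane(ct,b[0],30)[0].round(1))
for k in('red','blue','green'):
    for b in blobs(im,k,30): print('wrist',k,b[:2],plane(c,b[0],30)[0].round(1))
for b in blobs(im,[(0,0,150),(180,50,255)],60): print('wrist white',b[:2],plane(c,b[0],30)[0].round(1))
for b in blobs(t,[(115,0,40),(180,90,230)],200,(235,170,300,240)): print('tray top',b[1],rect(ct,b[2],71))
for b in blobs(t,'black',40,(180,160,280,215)): print('black',b[:2],plane(ct,b[0],20)[0].round(1))
E
```

```text
[563.11467963 -70.95282904 216.85532117] [ 1.79983206e+02 -7.61663739e-02 -1.77160923e+02] [-0.66255017  1.06791714 -1.2400381 ] 51.24326614028156
top red ([384.4, 213.3], [380, 210, 10, 8, 67]) [ 511.1 -430.8   30. ]
top blue ([354.5, 201.6], [350, 198, 10, 8, 54]) [ 553.7 -324.2   30. ]
top green ([360.9, 233.4], [357, 230, 9, 8, 60]) [ 439.3 -345.3   30. ]
wrist red ([17.8, 126.6], [7, 116, 24, 20, 343]) [ 514.2 -424.4   30. ]
wrist red ([257.7, 176.1], [239, 157, 38, 39, 1136]) [576.7 -69.7  30. ]
wrist blue ([67.3, 155.6], [61, 147, 15, 17, 172]) [ 558.  -328.4   30. ]
wrist blue ([41.2, 303.7], [23, 277, 40, 57, 963]) [ 832.8 -457.1   30. ]
wrist green ([56.4, 72.4], [47, 62, 24, 20, 290]) [ 443.8 -344.2   30. ]
wrist white ([138.2, 67.1], [131, 59, 16, 17, 204]) [ 448.  -218.8   30. ]
wrist white ([272.6, 166.0], [239, 101, 61, 130, 5164]) [563.5 -52.7  30. ]
wrist white ([385.6, 164.3], [368, 106, 27, 123, 900]) [552.1  90.5  30. ]
tray top [243, 173, 27, 56, 1157] (array([558. ,  30.7]), array([ 91.3, 193.1]), 89.8)
black ([194.6, 177.9], [190, 173, 10, 11, 85]) [643.  255.5  20. ]
```

The force jumped to 21.8 N at the stop, so the plunger reached it, and it has been let up. Next I'll look at the capsules from close above.

Request:
apply_moves(deltas=[[-0.1, -1, -0.1, 0, 0, 0, 0.6], [-0.1, -1, -0.1, 0, 0, 0, 0.6], [-0.1, -1, -0.1, 0, 0, 0, 0.6], [-0.1, -1, -0.1, 0, 0, 0, 0.6], [-0.1, -1, 0, 0, 0, 0, 0.6], [-0.1, -1, 0, 0, 0, 0, 0.6], [-0.1, -1, 0, 0, 0, 0, 0.6], [-0.1, -1, 0, 0, 0, 0, 0.6]])

```text
time: 32.05
tool_pos: [599.1, -310.3, 228.7]
tcp_rot: [179.9, -0.1, -177.2]
ft_force: [0.5, -0.3, 0.3]
finger_gap: 51.1
grip_force: 0.0
```

Request:
apply_moves(deltas=[[0, 0, 0, 0, 0, 0, 0.6], [0, 0, 0, 0, 0, 0, 0.6], [0, 0, 0, 0, 0, 0, 0.6]])

```text
time: 32.42
tool_pos: [599.5, -308.4, 229.9]
tcp_rot: [180.0, -0.0, -177.1]
ft_force: [0.3, -0.1, 0.6]
finger_gap: 51.4
grip_force: 0.0
```

```bash
python3 - <<'E'
from h import *
c,im=snap('wrist'); s=sense(); print(s['tool_pos'],s['tcp_rot'],s['finger_gap'])
np.savez('w14',im=im,**{k:v for k,v in c.items()}); c0,i0=load('w13')
W=[(0,0,120),(180,60,255)]
for k,col in dict(red='red',blue='blue',green='green',white=W).items():
    B0=blobs(i0,col,100,(0,40,150,190)); B=blobs(im,col,100,(0,0,512,230))
    for b in B:
        print(k,b[:2],plane(c,b[0],33)[0].round(1),end=' ')
        for a in B0: P,e=tri(c0,a[0],c,b[0]); print(P.round(1),round(e,1),end=' ')
        print()
E
```

```text
[ 599.57416191 -308.47628936  230.09623144] [ 1.79988284e+02 -4.31963899e-04 -1.77093802e+02] 51.09571744237957
red ([160.2, 91.2], [147, 80, 28, 23, 517]) [ 514.1 -429.8   33. ] [ 514.2 -433.6   21.1] 1.2 
red ([453.5, 157.2], [442, 143, 25, 30, 600]) [570.  -31.2  33. ] [ 521.7 -205.1  249.4] 44.1 
blue ([243.9, 128.3], [235, 119, 19, 19, 207]) [ 557.2 -326.1   33. ] [ 557.3 -326.1   33.2] 0.2 
green ([231.2, 33.9], [220, 22, 23, 26, 448]) [ 443.8 -346.5   33. ] [ 442.8 -347.    26.6] 1.1 
white ([235.4, 44.0], [218, 29, 30, 23, 106]) [ 456.3 -340.9   33. ] [ 395.  -366.1 -326.1] 21.8 
white ([339.8, 49.6], [320, 37, 32, 28, 426]) [ 452.7 -216.8   33. ] [ 450.8 -216.3   30.8] 2.8 
white ([450.0, 116.4], [424, 91, 59, 64, 2134]) [514.  -47.9  33. ] [ 493.8 -155.8  181.5] 51.8 
white ([42.1, 174.3], [6, 134, 74, 86, 5143]) [ 624.2 -625.9   33. ] [483.2   7.2 687.4] 121.6 
white ([439.4, 187.7], [415, 157, 55, 51, 1763]) [615.9 -47.4  33. ] [ 521.6 -161.5  205.7] 106.9
```

Request:
apply_moves(deltas=[[0.3, -0.1, 0.7, 0, 0, 0, 0.9], [0.3, -0.1, 0.7, 0, 0, 0, 0.9], [0.3, -0.1, 0.7, 0, 0, 0, 0.9], [0.3, -0.1, 0.7, 0, 0, 0, 0.9], [0.25, -0.12, 0.6, 0, 0, 0, 0.9], [0, 0, 0.27, 0, 0, 0, 0.9], [0, 0, 0, 0, 0, 0, 0.9], [0, 0, 0, 0, 0, 0, 0.9]])

```text
time: 33.48
tool_pos: [557.6, -327.4, 121.1]
tcp_rot: [-179.9, 0.1, -177.1]
ft_force: [0.4, 0.2, -1.2]
finger_gap: 76.7
grip_force: 0.0
```

```bash
cat >> h.py <<'E'
U=np.array([np.cos(np.radians(182.8)),np.sin(np.radians(182.8))]); V=np.array([U[1],-U[0]])
def capfind(col,zg=1,save=None):
    c,im=snap('wrist'); s=sense(); print(s['tool_pos'],s['tcp_rot'][2],s['finger_gap'])
    B=[b for b in blobs(im,col,150,(130,60,390,330))]
    for b in B:
        P=plane(c,hull_pts(b[2]),38)[:,:2]
        t=P@U; w=P@V          # tool x,y coords; far side = min t
        C=U*(t.min()+16)+V*((w.min()+w.max())/2)
        print(b[:2],'centre',C.round(1),'width',round(float(np.ptp(w)),1),'len',round(float(np.ptp(t)),1)); go(*C,zg,182.8)
E
python3 -c "
from h import *
capfind('blue')"
```

```text
[ 557.64789344 -327.50695257  121.21660429] -177.13889994274408 76.65234833353747
([259.1, 189.0], [246, 176, 28, 26, 465]) centre [ 550.6 -326.2] width 22.8 len 21.9
shift [0.24 0.06 4.01] turn [-0.01  0.02  0.01]
```

```bash
python3 -c "
from h import *
c,im=snap('wrist'); h=cv2.cvtColor(im,cv2.COLOR_RGB2HSV)
print(h[160:222:3,259].tolist()); print(h[189,230:290:3].tolist())
for b in blobs(im,[(100,60,15),(130,255,255)],150,(130,60,390,330)):
    print(b[:2],plane(c,b[0],38),rect(c,b[2],38))
"
```

```text
[[16, 28, 99], [113, 30, 67], [112, 85, 54], [116, 85, 51], [107, 114, 56], [110, 100, 64], [112, 132, 91], [110, 129, 93], [109, 141, 87], [111, 155, 84], [109, 142, 90], [110, 145, 88], [111, 125, 92], [109, 136, 94], [110, 115, 80], [19, 96, 125], [19, 107, 140], [18, 110, 146], [19, 104, 142], [19, 106, 145], [19, 109, 148]]
[[18, 109, 140], [18, 105, 136], [17, 106, 140], [19, 109, 138], [10, 49, 63], [113, 102, 60], [108, 151, 88], [108, 148, 88], [110, 141, 94], [109, 141, 87], [110, 130, 90], [108, 147, 90], [110, 136, 88], [110, 130, 92], [110, 132, 83], [113, 64, 72], [19, 109, 133], [18, 110, 139], [18, 107, 141], [19, 106, 140]]
([258.8, 183.4], [243, 164, 33, 39, 1024]) [[ 551.23973653 -326.88012409   38.        ]] (array([ 551.2, -326.7]), array([33. , 26.9]), 2.9)
```

Request:
apply_moves(deltas=[[0, 0.03, 0.8, 0, 0, 0, 0.9], [0, 0, 0.8, 0, 0, 0, 0.9], [0, 0, 0.8, 0, 0, 0, 0.9], [0, 0, 0.7, 0, 0, 0, 0.9], [0, 0, 0.5, 0, 0, 0, 0.9], [0, 0, 0.3, 0, 0, 0, 0.9], [0, 0, 0.1, 0, 0, 0, 0.9], [0, 0, 0, 0, 0, 0, 0.9]])

```text
time: 34.58
tool_pos: [557.0, -326.6, 0.4]
tcp_rot: [-180.0, 0.0, -177.2]
ft_force: [0.1, -0.6, -0.2]
finger_gap: 76.9
grip_force: 0.0
```

Request:
apply_moves(deltas=[[0, 0, 0, 0, 0, 0, 0.2], [0, 0, 0, 0, 0, 0, 0.2], [0, 0, 0, 0, 0, 0, 0.2], [0, 0, 0, 0, 0, 0, 0.2], [0, 0, 0, 0, 0, 0, 0.2], [0, 0, 0, 0, 0, 0, 0.2]], grip_force=30)

```text
time: 35.33
tool_pos: [557.1, -326.7, 0.7]
tcp_rot: [-180.0, 0.0, -177.2]
ft_force: [-1.1, 0.2, 6.9]
finger_gap: 31.1
grip_force: 29.9
```

Request:
apply_moves(deltas=[[0, 0, -0.3, 0, 0, 0, 0.2], [0, 0, -1, 0, 0, 0, 0.2], [-0.4, 1, -1, 0, 0, 0, 0.2], [-0.4, 1, -1, 0, 0, 0, 0.2], [-0.4, 1, -0.85, 0, 0, 0, 0.2], [-0.4, 1, 0, 0, 0, 0, 0.2], [-0.4, 1, 0, 0, 0, 0, 0.2], [-0.3, 1, 0, 0, 0, 0, 0.2]])

```text
time: 36.33
tool_pos: [616.8, -142.0, 124.6]
tcp_rot: [180.0, -0.0, -177.2]
ft_force: [0.6, 0.2, -1.1]
finger_gap: 30.9
grip_force: 29.8
```

Request:
apply_moves(deltas=[[-0.3, 1, 0, 0, 0, 0, 0.2], [-0.3, 1, 0, 0, 0, 0, 0.2], [0, 1, 0, 0, 0, 0, 0.2], [0, 1, 0, 0, 0, 0, 0.2], [0, 1, 0, 0, 0, 0, 0.2], [0, 0.8, 0, 0, 0, 0, 0.2], [0, 0, 0, 0, 0, 0, 0.2], [0, 0, 0, 0, 0, 0, 0.2]])

```text
time: 37.33
tool_pos: [626.0, 31.0, 124.5]
tcp_rot: [-180.0, -0.0, -177.2]
ft_force: [-0.9, -0.5, 0.1]
finger_gap: 31.1
grip_force: 29.8
```

```bash
python3 -c "
from h import *
c,im=snap('wrist'); s=sense(); print(s['tool_pos'],s['tcp_rot'],s['finger_gap'],s['grip_force'])
np.savez('w15',im=im,**{k:v for k,v in c.items()})
go(627.9,32.4,62,182.8)
h=cv2.cvtColor(im,cv2.COLOR_RGB2HSV)
for b in blobs(im,[(110,0,40),(180,90,230)],800,(130,0,400,260)): print(b[1],rect(c,b[2],71))
"
```

```text
[626.0009673   30.70238202 124.47069869] [-1.79980728e+02 -1.32698406e-02 -1.77186959e+02] 30.904127498637983 29.838597178459167
shift [-0.07  0.05  2.08] turn [-0. -0.  0.]
[197, 0, 126, 237, 22008] (array([565.1,  29.4]), array([177.7,  88.5]), 2.9)
```

```bash
python3 -c "
from h import *
c,im=load('w15')
for b in blobs(im,[(110,0,40),(180,90,230)],800,(130,0,400,260)):
    P=plane(c,hull_pts(b[2]),71)[:,:2]; C=np.array([559,29.2])
    a=-(P-C)@U; w=(P-C)@V
    for lo in range(-104,-60,6):
        m=(a>=lo)&(a<lo+6); 
        if m.any(): print(lo,w[m].min().round(1),w[m].max().round(1))
    print(a.min())
"
```

```text
-86 -31.2 27.4
-80 -31.1 27.3
-74 -31.7 27.3
-68 -31.6 27.9
-62 -44.4 42.9
-82.76255062140682
```

Request:
apply_moves(deltas=[[-0.07, 0.02, 0.7, 0, 0, 0, 0.2], [0, 0, 0.6, 0, 0, 0, 0.2], [0, 0, 0.4, 0, 0, 0, 0.2], [0, 0, 0.25, 0, 0, 0, 0.2], [0, 0, 0.15, 0, 0, 0, 0.2], [0, 0, 0.02, 0, 0, 0, 0.2], [0, 0, 0, 0, 0, 0, 0.2], [0, 0, 0, 0, 0, 0, 0.2]])

```text
time: 38.38
tool_pos: [628.6, 32.3, 61.5]
tcp_rot: [-180.0, 0.1, -177.2]
ft_force: [-1.1, 0.0, 0.1]
finger_gap: 31.1
grip_force: 29.8
```

Request:
apply_moves(deltas=[[0, 0, 0, 0, 0, 0, 0.2], [0, 0, 0, 0, 0, 0, 0.45], [0, 0, 0, 0, 0, 0, 0.6], [0, 0, 0, 0, 0, 0, 0.6], [0, 0, 0, 0, 0, 0, 0.6], [0, 0, -0.4, 0, 0, 0, 0.6], [0, 0, -1, 0, 0, 0, 0.6], [0, 0, -0.9, 0, 0, 0, 0.6]])

```text
time: 39.38
tool_pos: [628.4, 32.2, 131.7]
tcp_rot: [-180.0, 0.0, -177.2]
ft_force: [-0.0, 0.6, -0.1]
finger_gap: 51.5
grip_force: 0.0
```

```bash
python3 -c "
from h import *
c,im=snap('wrist'); s=sense(); print(s['tool_pos'],s['tcp_rot'],s['finger_gap'],s['ft_force'])
np.savez('w16',im=im,**{k:v for k,v in c.items()})
for b in blobs(im,[(100,60,15),(130,255,255)],150,(130,60,390,330)): print(b[:2],plane(c,b[0],97))
go(442.5,-346.5,130,182.8)
"
```

```text
[630.73800722  32.18610763 136.55531525] [-179.96913699    0.39256888 -177.15415645] 51.62448714437573 [ 1.74760993 -0.07686559  4.13575901]
([256.2, 202.5], [236, 177, 42, 51, 1721]) [[622.12875097  30.73049887  97.        ]]
shift [  6.89 -12.3    0.18] turn [-0.01  0.09  0.01]
```

Request:
apply_moves(deltas=[[0.55, -1, 0, 0, 0, 0, 0.6], [0.55, -1, 0, 0, 0, 0, 0.6], [0.55, -1, 0, 0, 0, 0, 0.6], [0.55, -1, 0, 0, 0, 0, 0.6], [0.55, -1, 0, 0, 0, 0, 0.9], [0.55, -1, 0, 0, 0, 0, 0.9], [0.55, -1, 0, 0, 0, 0, 0.9], [0.55, -1, 0, 0, 0, 0, 0.9]])

```text
time: 40.42
tool_pos: [508.0, -215.1, 130.8]
tcp_rot: [-180.0, 0.1, -177.2]
ft_force: [-0.1, -0.8, 0.3]
finger_gap: 76.7
grip_force: 0.0
```

Request:
apply_moves(deltas=[[0.55, -1, 0, 0, 0, 0, 0.9], [0.55, -1, 0.1, 0, 0, 0, 0.9], [0.55, -1, 0.1, 0, 0, 0, 0.9], [0.55, -1, 0.1, 0, 0, 0, 0.9], [0.29, -0.3, 0.1, 0, 0, 0, 0.9], [0, 0, 0, 0, 0, 0, 0.9], [0, 0, 0, 0, 0, 0, 0.9]])

```text
time: 41.3
tool_pos: [440.5, -345.7, 118.1]
tcp_rot: [180.0, 0.0, -177.1]
ft_force: [-1.1, 0.6, -0.7]
finger_gap: 77.0
grip_force: 0.0
```

```bash
cat >> h.py <<'E'
TOP=dict(green=[(55,50,15),(95,255,255)],red=[(0,90,25),(10,255,255),(168,90,25),(180,255,255)],blue=[(100,60,15),(130,255,255)],white=[(0,0,120),(180,60,255)])
def cap2(col,zg=1):
    c,im=snap('wrist'); s=sense(); print(s['tool_pos'],s['tcp_rot'][2],s['finger_gap'])
    for b in blobs(im,TOP[col],150,(130,60,390,300)):
        m=b[2]; vs=np.where(m.any(1))[0]; us=np.where(m.any(0))[0]; v1=vs.max()
        h=int(np.ptp(us)*.8); top=[(us.min()+us.max())/2,v1-np.ptp(us)*.46*.93]   # far edge = top-face rim
        P=plane(c,top,38)[0]; print(b[:2],np.round(top,1),P.round(1)); go(P[0],P[1],zg,182.8)
E
python3 -c "
from h import *
cap2('green')"
```

```text
[ 440.66352332 -345.66879583  118.15550884] -177.09629927469624 76.95898763431444
([255.0, 189.7], [239, 167, 33, 39, 778]) [255.  191.3] [ 440.2 -347.9   38. ]
shift [ 0.02 -0.07  3.91] turn [0.   0.01 0.02]
```

Request:
apply_moves(deltas=[[0.02, -0.07, 0.8, 0, 0, 0, 0.9], [0, 0, 0.8, 0, 0, 0, 0.9], [0, 0, 0.8, 0, 0, 0, 0.9], [0, 0, 0.7, 0, 0, 0, 0.9], [0, 0, 0.45, 0, 0, 0, 0.9], [0, 0, 0.25, 0, 0, 0, 0.9], [0, 0, 0.1, 0, 0, 0, 0.9], [0, 0, 0, 0, 0, 0, 0.9]])

```text
time: 42.35
tool_pos: [439.8, -348.9, 1.4]
tcp_rot: [-180.0, 0.0, -177.2]
ft_force: [0.9, -0.2, 0.5]
finger_gap: 76.9
grip_force: 0.0
```

Request:
apply_moves(deltas=[[0, 0, 0, 0, 0, 0, 0.2], [0, 0, 0, 0, 0, 0, 0.2], [0, 0, 0, 0, 0, 0, 0.2], [0, 0, 0, 0, 0, 0, 0.2], [0, 0, 0, 0, 0, 0, 0.2], [0, 0, 0, 0, 0, 0, 0.2]], grip_force=30)

```text
time: 43.1
tool_pos: [439.8, -349.1, 1.4]
tcp_rot: [-180.0, 0.0, -177.2]
ft_force: [-1.0, 1.2, 5.0]
finger_gap: 30.9
grip_force: 29.9
```

Request:
apply_moves(deltas=[[0, 0, -0.3, 0, 0, 0, 0.2], [0, 0, -1, 0, 0, 0, 0.2], [0, 0, -1, 0, 0, 0, 0.2], [0, 0, -1, 0, 0, 0, 0.2], [0, 0, -0.85, 0, 0, 0, 0.2], [0, 0, 0, 0, 0, 0, 0.2], [0, 0, 0, 0, 0, 0, 0.2]])

```text
time: 43.98
tool_pos: [439.0, -348.2, 124.4]
tcp_rot: [179.9, -0.0, -177.2]
ft_force: [-0.6, 0.6, -0.6]
finger_gap: 31.1
grip_force: 29.8
```

```bash
python3 -c "
from h import *
s=sense(); print(s['tool_pos'],s['finger_gap'],s['grip_force'])
go(582,29.2,125,182.8)"
```

```text
[ 439.02342404 -348.2446961   124.43141923] 31.11666922127529 29.788092970848083
shift [-5.380e+00  1.233e+01 -1.000e-02] turn [ 0.01 -0.01  0.01]
```

Request:
apply_moves(deltas=[[-0.43, 1, 0, 0, 0, 0, 0.2], [-0.43, 1, 0, 0, 0, 0, 0.2], [-0.43, 1, 0, 0, 0, 0, 0.2], [-0.43, 1, 0, 0, 0, 0, 0.2], [-0.43, 1, 0, 0, 0, 0, 0.2], [-0.43, 1, 0, 0, 0, 0, 0.2], [-0.43, 1, 0, 0, 0, 0, 0.2], [-0.43, 1, 0, 0, 0, 0, 0.2]])

```text
time: 44.98
tool_pos: [529.7, -102.5, 123.4]
tcp_rot: [179.9, -0.2, -177.2]
ft_force: [0.2, -0.2, -0.8]
finger_gap: 31.1
grip_force: 29.8
```

Request:
apply_moves(deltas=[[-0.43, 1, 0, 0, 0, 0, 0.2], [-0.43, 1, 0, 0, 0, 0, 0.2], [-0.43, 1, 0, 0, 0, 0, 0.2], [-0.43, 1, 0, 0, 0, 0, 0.2], [-0.22, 0.33, 0, 0, 0, 0, 0.2], [0, 0, 0, 0, 0, 0, 0.2], [0, 0, 0, 0, 0, 0, 0.2], [0, 0, 0, 0, 0, 0, 0.2]])

```text
time: 45.98
tool_pos: [582.1, 27.7, 125.3]
tcp_rot: [-180.0, -0.0, -177.2]
ft_force: [0.2, 0.5, -0.7]
finger_gap: 31.1
grip_force: 29.9
```

```bash
python3 -c "
from h import *
s=sense(); print(s['tool_pos'],s['finger_gap'],s['grip_force'])
go(582,29.2,61,182.8)"
```

```text
[582.0743253   27.7347504  125.28429871] 31.130998523787802 29.857025742530823
shift [-0.    0.05  2.14] turn [-0.   -0.   -0.01]
```

Then release, and go on to the red capsule (514,-432).

Request:
apply_moves(deltas=[[0, 0.04, 0.7, 0, 0, 0, 0.2], [0, 0, 0.6, 0, 0, 0, 0.2], [0, 0, 0.4, 0, 0, 0, 0.2], [0, 0, 0.25, 0, 0, 0, 0.2], [0, 0, 0.15, 0, 0, 0, 0.2], [0, 0, 0.04, 0, 0, 0, 0.2], [0, 0, 0, 0, 0, 0, 0.2], [0, 0, 0, 0, 0, 0, 0.2]])

```text
time: 46.98
tool_pos: [582.7, 30.0, 61.7]
tcp_rot: [-180.0, 0.1, -177.2]
ft_force: [-0.1, -0.5, -1.3]
finger_gap: 31.0
grip_force: 29.9
```

Request:
apply_moves(deltas=[[0, 0, 0, 0, 0, 0, 0.2], [0, 0, 0, 0, 0, 0, 0.45], [0, 0, 0, 0, 0, 0, 0.6], [0, 0, 0, 0, 0, 0, 0.6], [0, 0, 0, 0, 0, 0, 0.6], [0, 0, -0.4, 0, 0, 0, 0.6], [0, 0, -1, 0, 0, 0, 0.6], [0, 0, -0.9, 0, 0, 0, 0.6]])

```text
time: 47.98
tool_pos: [582.5, 29.9, 132.0]
tcp_rot: [-180.0, 0.0, -177.2]
ft_force: [-0.1, 0.2, -0.1]
finger_gap: 51.5
grip_force: 0.0
```

Request:
apply_moves(deltas=[[0, 0, 0, 0, 0, 0, 0.6], [0, 0, 0, 0, 0, 0, 0.6]])

```text
time: 48.22
tool_pos: [582.1, 30.0, 130.0]
tcp_rot: [180.0, -0.0, -177.2]
ft_force: [-0.3, 0.6, -1.1]
finger_gap: 51.0
grip_force: 0.0
```

```bash
python3 -c "
from h import *
c,im=snap('wrist'); s=sense(); print(s['tool_pos'],s['finger_gap'],s['ft_force'])
for k in('blue','green','red'):
    for b in blobs(im,TOP[k],150): print(k,b[:2],plane(c,b[0],97).round(1),plane(c,b[0],30).round(1))
t=snapshot('top'); ct=cam('top')
for k in('blue','green','red'):
    for b in blobs(t,k,15,(230,160,420,260)): print('top',k,b[:2],plane(ct,b[0],30)[0].round(1))
go(514,-432,130,182.8)"
```

```text
[581.62129873  29.96744719 129.23470274] 51.25117381936612 [-0.11096987 -0.19031675 -1.1716024 ]
blue ([256.1, 256.3], [237, 231, 39, 50, 1625]) [[616.7  30.5  97. ]] [[654.4  32.4  30. ]]
green ([256.2, 205.7], [236, 180, 42, 52, 1682]) [[577.6  28.6  97. ]] [[601.5  29.8  30. ]]
red ([126.5, 174.9], [102, 149, 50, 53, 1992]) [[559.9 -63.2  97. ]] [[577.6 -94.4  30. ]]
top red ([286.6, 199.1], [284, 194, 7, 11, 67]) [563.7 -79.6  30. ]
top red ([384.4, 213.3], [380, 210, 10, 8, 67]) [ 511.1 -430.8   30. ]
shift [  3.01 -15.27  -0.03] turn [ 0.   -0.03  0.01]
```

Request:
apply_moves(deltas=[[0.19, -1, 0, 0, 0, 0, 0.6], [0.19, -1, 0, 0, 0, 0, 0.6], [0.19, -1, 0, 0, 0, 0, 0.6], [0.19, -1, 0, 0, 0, 0, 0.6], [0.19, -1, 0, 0, 0, 0, 0.9], [0.19, -1, 0, 0, 0, 0, 0.9], [0.19, -1, 0, 0, 0, 0, 0.9], [0.19, -1, 0, 0, 0, 0, 0.9]])

```text
time: 49.32
tool_pos: [547.7, -212.6, 128.8]
tcp_rot: [179.9, -0.1, -177.2]
ft_force: [0.1, 0.0, 0.2]
finger_gap: 76.9
grip_force: 0.0
```

Request:
apply_moves(deltas=[[0.19, -1, 0, 0, 0, 0, 0.9], [0.19, -1, 0, 0, 0, 0, 0.9], [0.19, -1, 0, 0, 0, 0, 0.9], [0.19, -1, 0, 0, 0, 0, 0.9], [0.19, -1, 0.1, 0, 0, 0, 0.9], [0.19, -1, 0.1, 0, 0, 0, 0.9], [0.19, -1, 0.1, 0, 0, 0, 0.9], [0.1, -0.27, 0, 0, 0, 0, 0.9]])

```text
time: 50.32
tool_pos: [515.2, -432.9, 119.2]
tcp_rot: [179.9, -0.1, -177.3]
ft_force: [0.1, 0.0, 0.0]
finger_gap: 76.7
grip_force: 0.0
```

Request:
apply_moves(deltas=[[0, 0, 0, 0, 0, 0, 0.9], [0, 0, 0, 0, 0, 0, 0.9]])

```text
time: 50.58
tool_pos: [516.8, -430.9, 120.9]
tcp_rot: [180.0, -0.0, -177.1]
ft_force: [-0.3, 0.2, -0.1]
finger_gap: 76.8
grip_force: 0.0
```

```bash
python3 -c "
from h import *
cap2('red')"
```

```text
[ 516.99640497 -430.89055782  121.15033336] -177.10000699794472 76.48167883481885
([253.7, 181.1], [237, 161, 35, 41, 1107]) [254.  186.5] [ 513. -434.   38.]
shift [ 0.14 -0.1   4.  ] turn [ 0.   -0.    0.02]
```

Request:
apply_moves(deltas=[[0.14, -0.1, 0.8, 0, 0, 0, 0.9], [0, 0, 0.8, 0, 0, 0, 0.9], [0, 0, 0.8, 0, 0, 0, 0.9], [0, 0, 0.75, 0, 0, 0, 0.9], [0, 0, 0.45, 0, 0, 0, 0.9], [0, 0, 0.3, 0, 0, 0, 0.9], [0, 0, 0.1, 0, 0, 0, 0.9], [0, 0, 0, 0, 0, 0, 0.9]])

```text
time: 51.62
tool_pos: [512.8, -435.5, 1.7]
tcp_rot: [-180.0, 0.0, -177.2]
ft_force: [0.0, 0.1, 0.6]
finger_gap: 77.0
grip_force: 0.0
```

Request:
apply_moves(deltas=[[0, 0, 0, 0, 0, 0, 0.2], [0, 0, 0, 0, 0, 0, 0.2], [0, 0, 0, 0, 0, 0, 0.2], [0, 0, 0, 0, 0, 0, 0.2], [0, 0, 0, 0, 0, 0, 0.2], [0, 0, 0, 0, 0, 0, 0.2]], grip_force=30)

```text
time: 52.38
tool_pos: [512.9, -435.6, 1.9]
tcp_rot: [-180.0, 0.0, -177.2]
ft_force: [-0.3, 0.2, 5.4]
finger_gap: 30.7
grip_force: 30.0
```

Request:
apply_moves(deltas=[[0, 0, -0.3, 0, 0, 0, 0.2], [0, 0, -1, 0, 0, 0, 0.2], [0, 0, -1, 0, 0, 0, 0.2], [0, 0, -1, 0, 0, 0, 0.2], [0, 0, -0.85, 0, 0, 0, 0.2], [0, 0, 0, 0, 0, 0, 0.2], [0, 0, 0, 0, 0, 0, 0.2]])

```text
time: 53.25
tool_pos: [512.0, -434.6, 124.3]
tcp_rot: [179.9, -0.1, -177.2]
ft_force: [-0.3, 0.9, -1.5]
finger_gap: 31.3
grip_force: 29.8
```

```bash
python3 -c "
from h import *
s=sense(); print(s['tool_pos'],s['finger_gap'],s['grip_force'])
go(536,27,125,182.8)"
```

```text
[ 512.00638243 -434.62851513  124.27422022] 31.26974116835695 29.789080917835236
shift [-1.560e+00  1.533e+01 -1.000e-02] turn [ 0.02 -0.02  0.01]
```

Request:
apply_moves(deltas=[[-0.1, 1, 0, 0, 0, 0, 0.2], [-0.1, 1, 0, 0, 0, 0, 0.2], [-0.1, 1, 0, 0, 0, 0, 0.2], [-0.1, 1, 0, 0, 0, 0, 0.2], [-0.1, 1, 0, 0, 0, 0, 0.2], [-0.1, 1, 0, 0, 0, 0, 0.2], [-0.1, 1, 0, 0, 0, 0, 0.2], [-0.1, 1, 0, 0, 0, 0, 0.2]])

```text
time: 54.25
tool_pos: [523.3, -192.7, 123.5]
tcp_rot: [179.9, -0.2, -177.2]
ft_force: [0.0, 0.3, -0.2]
finger_gap: 30.8
grip_force: 29.9
```

Request:
apply_moves(deltas=[[-0.1, 1, 0, 0, 0, 0, 0.2], [-0.1, 1, 0, 0, 0, 0, 0.2], [-0.1, 1, 0, 0, 0, 0, 0.2], [-0.1, 1, 0, 0, 0, 0, 0.2], [-0.1, 1, 0, 0, 0, 0, 0.2], [-0.1, 1, 0, 0, 0, 0, 0.2], [-0.1, 1, 0, 0, 0, 0, 0.2], [-0.06, 0.33, 0, 0, 0, 0, 0.2]])

```text
time: 55.25
tool_pos: [535.2, 28.0, 123.7]
tcp_rot: [180.0, -0.2, -177.1]
ft_force: [0.2, 0.4, -0.6]
finger_gap: 30.8
grip_force: 29.9
```

Request:
apply_moves(deltas=[[0, 0, 0, 0, 0, 0, 0.2], [0, 0, 0, 0, 0, 0, 0.2], [0, 0, 0, 0, 0, 0, 0.2]])

```text
time: 55.62
tool_pos: [536.4, 25.5, 125.6]
tcp_rot: [-180.0, -0.0, -177.2]
ft_force: [0.2, 0.6, -0.6]
finger_gap: 30.8
grip_force: 29.9
```

```bash
python3 -c "
from h import *
s=sense(); print(s['tool_pos'],s['finger_gap'],s['grip_force'])
go(536,27,61,182.8)"
```

```text
[536.44331077  25.5405606  125.56141737] 30.847732938389232 29.874165952205658
shift [0.01 0.05 2.15] turn [-0.   -0.   -0.01]
```

Request:
apply_moves(deltas=[[0, 0.05, 0.7, 0, 0, 0, 0.2], [0, 0, 0.6, 0, 0, 0, 0.2], [0, 0, 0.4, 0, 0, 0, 0.2], [0, 0, 0.25, 0, 0, 0, 0.2], [0, 0, 0.15, 0, 0, 0, 0.2], [0, 0, 0.07, 0, 0, 0, 0.2], [0, 0, 0, 0, 0, 0, 0.2], [0, 0, 0, 0, 0, 0, 0.2]])

```text
time: 56.62
tool_pos: [536.8, 28.0, 61.1]
tcp_rot: [-180.0, 0.0, -177.2]
ft_force: [-0.7, 0.4, -0.7]
finger_gap: 31.2
grip_force: 29.9
```

Request:
apply_moves(deltas=[[0, 0, 0, 0, 0, 0, 0.2], [0, 0, 0, 0, 0, 0, 0.45], [0, 0, 0, 0, 0, 0, 0.6], [0, 0, 0, 0, 0, 0, 0.6], [0, 0, 0, 0, 0, 0, 0.6], [0, 0, -0.4, 0, 0, 0, 0.6], [0, 0, -1, 0, 0, 0, 0.6], [0, 0, -0.9, 0, 0, 0, 0.6]])

```text
time: 57.62
tool_pos: [536.6, 28.0, 131.4]
tcp_rot: [-180.0, 0.0, -177.2]
ft_force: [-0.0, -0.0, 0.7]
finger_gap: 51.3
grip_force: 0.0
```

Request:
apply_moves(deltas=[[0, 0, 0, 0, 0, 0, 0.6], [0, 0, 0, 0, 0, 0, 0.6]])

```text
time: 57.88
tool_pos: [536.3, 28.0, 129.4]
tcp_rot: [-180.0, -0.0, -177.2]
ft_force: [-0.6, -0.5, 0.2]
finger_gap: 51.5
grip_force: 0.0
```

```bash
python3 -c "
from h import *
c,im=snap('wrist'); s=sense(); print(s['tool_pos'],s['finger_gap'],s['ft_force'])
for k in('blue','green','red'):
    for b in blobs(im,TOP[k],150): print(k,b[:2],plane(c,b[0],97).round(1))
for b in blobs(im,TOP['white'],60,(0,0,250,200)): print('white',b[:2],plane(c,b[0],30).round(1))
t=snapshot('top'); ct=cam('top')
for b in blobs(t,'white',15,(305,200,420,260)): print('top',b[:2],plane(ct,b[0],30)[0].round(1))
go(449,-217.5,125,182.8)"
```

```text
[535.80201185  27.99070052 128.72319351] 51.28026225850132 [ 0.21529155 -0.54353593 -0.18074275]
blue ([255.7, 302.2], [238, 281, 36, 43, 1309]) [[612.9  30.2  97. ]]
green ([255.8, 258.7], [237, 234, 39, 50, 1585]) [[572.5  28.3  97. ]]
red ([256.0, 204.4], [235, 179, 43, 51, 1728]) [[530.6  26.4  97. ]]
red ([133.2, 230.7], [110, 207, 47, 48, 1705]) [[556.4 -63.5  97. ]]
white ([120.7, 60.2], [110, 23, 26, 67, 394]) [[ 424.2 -101.3   30. ]]
white ([34.1, 99.0], [18, 81, 39, 31, 593]) [[ 453.1 -208.2   30. ]]
white ([236.7, 117.5], [215, 100, 35, 48, 938]) [[476.7   7.2  30. ]]
white ([165.6, 159.1], [118, 120, 100, 80, 6106]) [[515.4 -56.   30. ]]
top ([324.9, 231.6], [322, 229, 7, 7, 34]) [ 446.2 -216.3   30. ]
shift [ 3.29 -8.03  0.12] turn [ 0.   -0.03  0.01]
```

Request:
apply_moves(deltas=[[0.41, -1, 0, 0, 0, 0, 0.9], [0.41, -1, 0, 0, 0, 0, 0.9], [0.41, -1, 0, 0, 0, 0, 0.9], [0.41, -1, 0, 0, 0, 0, 0.9], [0.41, -1, 0, 0, 0, 0, 0.9], [0.41, -1, 0, 0, 0, 0, 0.9], [0.41, -1, 0.1, 0, 0, 0, 0.9], [0.41, -1, 0.1, 0, 0, 0, 0.9]])

```text
time: 58.98
tool_pos: [449.0, -217.2, 122.4]
tcp_rot: [179.9, -0.1, -177.2]
ft_force: [0.6, 0.0, 0.5]
finger_gap: 77.1
grip_force: 0.0
```

Request:
apply_moves(deltas=[[0, 0, 0, 0, 0, 0, 0.9], [0, 0, 0, 0, 0, 0, 0.9], [0, 0, 0, 0, 0, 0, 0.9]])

```text
time: 59.35
tool_pos: [450.2, -215.7, 123.3]
tcp_rot: [180.0, -0.0, -177.1]
ft_force: [-0.1, -0.2, -0.0]
finger_gap: 76.9
grip_force: 0.0
```

```bash
python3 -c "
from h import *
cap2('white')
c,im=snap('wrist'); h=cv2.cvtColor(im,cv2.COLOR_RGB2HSV); print(h[150:225:4,257].tolist())"
```

```text
[ 450.3186331  -215.78354946  123.49227855] -177.09306518105498 76.75154490451528
([257.8, 188.5], [244, 175, 29, 28, 585]) [258. 190.] [ 450.1 -215.3   38. ]
shift [0.01 0.02 4.08] turn [ 0.   -0.    0.02]
([385.8, 246.4], [380, 235, 10, 33, 188]) [384.5 263.1] [520.4 -83.7  38. ]
shift [-2.56  4.28  4.08] turn [ 0.   -0.    0.02]
[[17, 114, 112], [19, 106, 101], [14, 68, 102], [13, 26, 89], [26, 20, 89], [24, 28, 91], [30, 17, 106], [18, 21, 147], [15, 20, 150], [19, 19, 149], [20, 21, 149], [20, 16, 147], [18, 22, 149], [20, 46, 112], [18, 107, 122], [20, 106, 128], [19, 107, 126], [18, 110, 132], [18, 110, 135]]
```

Request:
apply_moves(deltas=[[0, 0.02, 0.8, 0, 0, 0, 0.9], [0, 0, 0.8, 0, 0, 0, 0.9], [0, 0, 0.8, 0, 0, 0, 0.9], [0, 0, 0.75, 0, 0, 0, 0.9], [0, 0, 0.5, 0, 0, 0, 0.9], [0, 0, 0.3, 0, 0, 0, 0.9], [0, 0, 0.12, 0, 0, 0, 0.9], [0, 0, 0, 0, 0, 0, 0.9]])

```text
time: 60.45
tool_pos: [450.4, -216.2, 1.9]
tcp_rot: [-180.0, 0.0, -177.2]
ft_force: [-0.8, -0.0, 0.1]
finger_gap: 77.0
grip_force: 0.0
```

Request:
apply_moves(deltas=[[0, 0, 0, 0, 0, 0, 0.2], [0, 0, 0, 0, 0, 0, 0.2], [0, 0, 0, 0, 0, 0, 0.2], [0, 0, 0, 0, 0, 0, 0.2], [0, 0, 0, 0, 0, 0, 0.2], [0, 0, 0, 0, 0, 0, 0.2]], grip_force=30)

```text
time: 61.2
tool_pos: [450.4, -216.3, 2.1]
tcp_rot: [-180.0, 0.0, -177.2]
ft_force: [-0.5, 0.6, 6.1]
finger_gap: 31.0
grip_force: 29.8
```

Request:
apply_moves(deltas=[[0, 0, -0.3, 0, 0, 0, 0.2], [0, 0, -1, 0, 0, 0, 0.2], [0, 0, -1, 0, 0, 0, 0.2], [0, 0, -1, 0, 0, 0, 0.2], [0, 0, -0.85, 0, 0, 0, 0.2], [0, 0, 0, 0, 0, 0, 0.2], [0, 0, 0, 0, 0, 0, 0.2]])

```text
time: 62.08
tool_pos: [449.5, -215.7, 125.2]
tcp_rot: [180.0, -0.1, -177.2]
ft_force: [-0.7, 1.1, -1.3]
finger_gap: 30.9
grip_force: 29.8
```

```bash
python3 -c "
from h import *
s=sense(); print(s['tool_pos'],s['finger_gap'],s['grip_force'])
go(490.1,25,125,182.8)"
```

```text
[ 449.53883649 -215.7021509   125.15399435] 30.872589161230856 29.814765751361847
shift [-1.75  7.95  0.01] turn [ 0.01 -0.01  0.01]
```

Request:
apply_moves(deltas=[[-0.22, 1, 0, 0, 0, 0, 0.2], [-0.22, 1, 0, 0, 0, 0, 0.2], [-0.22, 1, 0, 0, 0, 0, 0.2], [-0.22, 1, 0, 0, 0, 0, 0.2], [-0.22, 1, 0, 0, 0, 0, 0.2], [-0.22, 1, 0, 0, 0, 0, 0.2], [-0.22, 1, 0, 0, 0, 0, 0.2], [-0.21, 0.95, 0, 0, 0, 0, 0.2]])

```text
time: 63.08
tool_pos: [489.5, 25.9, 124.2]
tcp_rot: [180.0, -0.2, -177.2]
ft_force: [1.0, -1.1, -0.8]
finger_gap: 31.0
grip_force: 29.9
```

Request:
apply_moves(deltas=[[0, 0, 0, 0, 0, 0, 0.2], [0, 0, 0, 0, 0, 0, 0.2], [0, 0, 0, 0, 0, 0, 0.2]])

```text
time: 63.45
tool_pos: [490.2, 24.0, 125.4]
tcp_rot: [-180.0, -0.1, -177.2]
ft_force: [-0.9, -0.4, -0.6]
finger_gap: 30.8
grip_force: 29.9
```

```bash
python3 -c "
from h import *
s=sense(); print(s['tool_pos'],s['finger_gap'],s['grip_force'])
go(490.1,25,60.5,182.8)"
```

```text
[490.22584833  23.96926187 125.44734177] 30.848322108082723 29.916963279247284
shift [0.   0.03 2.16] turn [-0.   -0.01 -0.  ]
```

Request:
apply_moves(deltas=[[0, 0.03, 0.7, 0, 0, 0, 0.2], [0, 0, 0.6, 0, 0, 0, 0.2], [0, 0, 0.4, 0, 0, 0, 0.2], [0, 0, 0.25, 0, 0, 0, 0.2], [0, 0, 0.15, 0, 0, 0, 0.2], [0, 0, 0.07, 0, 0, 0, 0.2], [0, 0, 0, 0, 0, 0, 0.2], [0, 0, 0, 0, 0, 0, 0.2]])

```text
time: 64.45
tool_pos: [490.9, 25.7, 61.3]
tcp_rot: [-180.0, 0.0, -177.2]
ft_force: [0.1, 0.1, -1.0]
finger_gap: 31.3
grip_force: 29.9
```

Request:
apply_moves(deltas=[[0, 0, 0, 0, 0, 0, 0.2], [0, 0, 0, 0, 0, 0, 0.45], [0, 0, 0, 0, 0, 0, 0.6], [0, 0, 0, 0, 0, 0, 0.6], [0, 0, 0, 0, 0, 0, 0.6], [0, 0, -0.4, 0, 0, 0, 0.6], [0, 0, -1, 0, 0, 0, 0.6], [0, 0, -0.9, 0, 0, 0, 0.6]])

```text
time: 65.45
tool_pos: [490.8, 25.7, 131.6]
tcp_rot: [-180.0, 0.0, -177.2]
ft_force: [1.2, 0.2, -0.0]
finger_gap: 51.2
grip_force: 0.0
```

Request:
apply_moves(deltas=[[-0.8, 0, -1, 0, 0, 0, 0.6], [-0.8, 0, -1, 0, 0, 0, 0.6], [-0.8, 0, -1, 0, 0, 0, 0.6], [-0.8, 0, -0.8, 0, 0, 0, 0.6], [-0.8, 0, 0, 0, 0, 0, 0.6], [-0.8, 0, 0, 0, 0, 0, 0.6], [0, 0, 0, 0, 0, 0, 0.6], [0, 0, 0, 0, 0, 0, 0.6]])

```text
time: 66.45
tool_pos: [633.9, 32.8, 244.2]
tcp_rot: [-180.0, -0.0, -177.2]
ft_force: [1.0, -0.1, 0.2]
finger_gap: 51.4
grip_force: 0.0
```

```bash
python3 -c "
from h import *
c,im=snap('wrist'); s=sense(); print(s['tool_pos'],s['tcp_rot'],s['finger_gap'],s['ft_force'])
np.savez('w17',im=im,**{k:v for k,v in c.items()})
C=np.array([559,29.2])
for k in('blue','green','red','white'):
    for b in blobs(im,TOP[k],150,(150,0,380,330)): q=plane(c,b[0],85)[0,:2]-C; print(k,b[:2],'slot',round(-q@U,1),round(q@V,1))
for b in blobs(im,[(110,0,40),(180,90,230)],500,(130,0,400,300)):
    P=plane(c,hull_pts(b[2]),69)[:,:2]; a=-(P-C)@U; w=(P-C)@V; print(b[1],a.min().round(1),a.max().round(1))
    for lo in range(-108,100,8):
        m=(a>=lo)&(a<lo+8)
        if m.any(): print(lo,w[m].min().round(1),w[m].max().round(1),end=' | ')
"
```

```text
[633.80437384  32.84047871 244.25631357] [-1.79999413e+02 -8.76125322e-03 -1.77154845e+02] 51.619069361390224 [ 0.59370525  0.18854896 -0.38856482]
blue ([255.8, 163.9], [243, 149, 27, 31, 663]) slot 67.4 -1.5
green ([255.8, 124.6], [243, 111, 27, 28, 596]) slot 24.8 -1.6
red ([256.0, 81.2], [243, 67, 28, 29, 638]) slot -21.4 -1.4
red ([165.9, 104.2], [150, 87, 34, 36, 1005]) slot 0.3 -98.6
white ([261.9, 56.9], [245, 24, 28, 105, 1001]) slot -47.6 4.7
white ([295.6, 102.8], [261, 37, 51, 154, 3690]) slot 1.0 40.3
white ([191.9, 102.8], [157, 39, 75, 129, 6611]) slot 0.2 -69.5
white ([265.9, 258.2], [238, 236, 64, 55, 1304]) slot 183.2 10.8
[216, 18, 83, 172, 6962] -96.3 100.5
-100 -30.1 27.2 | -92 -31.2 26.1 | -84 -31.1 27.1 | -76 -31.1 27.1 | -68 -44.3 42.5 | -60 -44.3 44.7 | -52 -45.4 43.6 | -44 -45.4 44.7 | -36 -45.4 43.7 | -28 -44.3 43.7 | -20 -44.4 43.8 | -12 -44.4 43.9 | -4 -44.5 44.0 | 4 -44.6 44.1 | 12 -44.7 44.3 | 20 -43.7 44.4 | 28 -45.0 44.6 | 36 -44.0 43.7 | 44 -44.3 44.9 | 52 -44.5 45.2 | 60 -42.2 38.4 | 68 -30.9 26.1 | 76 -30.1 26.2 | 84 -30.2 26.5 | 92 -29.2 25.5 |
```

All four capsules stand in the row, and the tray sits within about 2 mm of the pan centre. Second plunger press next.

Request:
apply_moves(deltas=[[0.5, -0.7, 0, 0, 0, 0, 0], [0.5, -0.7, 0, 0, 0, 0, 0], [0.5, -0.7, 0, 0, 0, 0, 0], [0.5, -0.7, 0.5, 0, 0, 0, 0], [0.49, -0.53, 1, 0, 0, 0, 0], [0, 0, 1, 0, 0, 0, 0], [0, 0, 1, 0, 0, 0, 0], [0, 0, 0.9, 0, 0, 0, 0]])

```text
time: 67.5
tool_pos: [563.9, -70.6, 111.3]
tcp_rot: [-180.0, 0.0, -177.2]
ft_force: [0.2, -0.1, -0.6]
finger_gap: -0.0
grip_force: 0.0
```

Request:
apply_moves(deltas=[[0, 0, 0, 0, 0, 0, 0], [0, 0, 0, 0, 0, 0, 0], [0, 0, 0, 0, 0, 0, 0]])

```text
time: 67.88
tool_pos: [565.9, -70.9, 113.9]
tcp_rot: [-180.0, 0.2, -177.2]
ft_force: [-0.1, -0.3, -0.2]
finger_gap: -0.1
grip_force: 0.0
```

```bash
python3 -c "
from h import *
s=sense(); print(s['tool_pos'],s['finger_gap'],s['ft_force'])
go(564,-70.8,57,182.8)"
```

```text
[565.8731552  -70.85188964 113.92504359] -0.1194110342402029 [-0.10456834 -0.28415472 -0.20463887]
shift [0.07 0.01 1.9 ] turn [-0.01  0.04  0.01]
```

Request:
apply_moves(deltas=[[0.06, 0, 0.5, 0, 0, 0, 0], [0, 0, 0.5, 0, 0, 0, 0], [0, 0, 0.4, 0, 0, 0, 0], [0, 0, 0.2, 0, 0, 0, 0], [0, 0, 0.15, 0, 0, 0, 0], [0, 0, 0.07, 0, 0, 0, 0], [0, 0, 0, 0, 0, 0, 0], [0, 0, 0, 0, 0, 0, 0]])

```text
time: 68.88
tool_pos: [562.4, -70.6, 57.4]
tcp_rot: [180.0, -0.1, -177.2]
ft_force: [-5.4, 0.9, 7.8]
finger_gap: 0.0
grip_force: 3.9
```

Request:
apply_moves(deltas=[[0, 0, 0.06, 0, 0, 0, 0], [0, 0, 0, 0, 0, 0, 0], [0, 0, 0, 0, 0, 0, 0]])

```text
time: 69.25
tool_pos: [562.7, -70.7, 56.3]
tcp_rot: [180.0, -0.1, -177.1]
ft_force: [-7.7, 1.8, 11.6]
finger_gap: -0.1
grip_force: 6.1
```

Request:
apply_moves(deltas=[[0, 0, 0.05, 0, 0, 0, 0], [0, 0, 0, 0, 0, 0, 0], [0, 0, 0, 0, 0, 0, 0]])

```text
time: 69.62
tool_pos: [562.7, -70.7, 56.1]
tcp_rot: [180.0, -0.1, -177.1]
ft_force: [-13.9, 2.1, 23.6]
finger_gap: -0.1
grip_force: 11.7
```

Request:
apply_moves(deltas=[[0, 0, -0.5, 0, 0, 0, 0], [0, 0, -1, 0, 0, 0, 0], [0, 0, -1, 0, 0, 0, 0], [0, 0, -1, 0, 0, 0, 0], [0, 0, -1, 0, 0, 0, 1], [0, 0, -0.5, 0, 0, 0, 1], [0, 0, 0, 0, 0, 0, 1], [0, 0, 0, 0, 0, 0, 1]])

```text
time: 70.62
tool_pos: [562.2, -70.6, 202.2]
tcp_rot: [180.0, -0.1, -177.2]
ft_force: [-0.6, 0.4, 0.2]
finger_gap: 72.0
grip_force: 0.0
```

```bash
python3 -c "
from h import *
s=sense(); print(s['tool_pos'],s['finger_gap'],s['ft_force'])
print(559+2*-U[0]+ -1.7*V[0], 29.2+2*-U[1]-1.7*V[1])
go(559.3,28,110,182.8)
# mat from earlier and now
t=snapshot('top'); ct=cam('top')
for b in blobs(t,[(3,100,60),(15,255,200)],60,(155,190,205,285)): print('mat',b[1],rect(ct,b[2],3))
for w in ('w11','w12'):
    c,im=load(w)
    for b in blobs(im,[(3,100,40),(15,255,200)],150): print(w,b[1],plane(c,b[0],3).round(0),rect(c,b[2],3))
"
```

```text
[562.20705555 -70.56402292 202.24575289] 71.98354745209141 [-0.62287863  0.35441541  0.15981417]
561.0806568833355 27.599729106110786
shift [-0.07  3.28  3.08] turn [ 0.01 -0.03  0.01]
w11 [485, 0, 27, 189, 4078] [[440. 284.   3.]] (array([435.8, 291.7]), array([215.3,  49.8]), 6.3)
w11 [79, 193, 40, 58, 303] [[ 597. -130.    3.]] (array([ 599.5, -126.9]), array([43.6, 64.3]), 76.2)
w11 [2, 317, 27, 43, 317] [[ 837. -355.    3.]] (array([ 847.9, -370.2]), array([ 53.4, 173.3]), 42.5)
w12 [13, 312, 57, 56, 630] [[ 821. -400.    3.]] (array([ 833.9, -410.6]), array([ 73.7, 220.7]), 45.5)
w12 [495, 333, 17, 24, 243] [[842. 405.   3.]] (array([848.7, 416.2]), array([124.3,  24.9]), 52.8)
```

The second press also reached the stop (23.6 N). Before lifting the loaded tray I'll measure the bare mat.

Request:
apply_moves(deltas=[[0, 1, -0.5, 0, 0, 0, 1], [0, 1, -0.5, 0, 0, 0, 1], [0, 1, -0.5, 0, 0, 0, 1], [0, 1, -0.5, 0, 0, 0, 1], [0.1, 1, -0.5, 0, 0, 0, 1], [0.1, 1, 0, 0, 0, 0, 1], [0.1, 1, 0, 0, 0, 0, 1], [0.1, 1, 0, 0, 0, 0, 1]])

```text
time: 71.68
tool_pos: [538.3, 169.2, 277.4]
tcp_rot: [-180.0, -0.1, -177.2]
ft_force: [0.7, -0.1, -0.8]
finger_gap: 85.5
grip_force: 0.0
```

Request:
apply_moves(deltas=[[0, 1, 0, 0, 0, 0, 1], [0, 1, 0, 0, 0, 0, 1], [0, 1, 0, 0, 0, 0, 1], [0, 1, 0, 0, 0, 0, 1], [0, 0, 0, 0, 0, 0, 1], [0, 0, 0, 0, 0, 0, 1], [0, 0, 0, 0, 0, 0, 1]])

```text
time: 72.55
tool_pos: [533.2, 287.2, 278.6]
tcp_rot: [-180.0, -0.0, -177.2]
ft_force: [0.1, -0.3, 0.5]
finger_gap: 85.4
grip_force: 0.0
```

```bash
cat > m.py <<'E'
from h import *
c,im=snap('wrist'); s=sense(); print(s['tool_pos'],s['tcp_rot'])
np.savez('w18',im=im,**{k:v for k,v in c.items()})
print([proj(c,[x,y,3])[0].round(0).tolist() for x,y in((430,300),(330,265),(540,320))])
h=cv2.cvtColor(im,cv2.COLOR_RGB2HSV)
p=proj(c,[430,305,3])[0].astype(int); print('mat hsv',np.median(h[p[1]-5:p[1]+5,p[0]-5:p[0]+5].reshape(-1,3),0)); p=proj(c,[430,230,0])[0].astype(int); print('wood',np.median(h[p[1]-5:p[1]+5,p[0]-5:p[0]+5].reshape(-1,3),0))
hb=cv2.GaussianBlur(im,(5,5),0)
for b in blobs(hb,[(0,90,30),(15,255,220)],400):
    m=cv2.morphologyEx(b[2].astype(np.uint8),cv2.MORPH_OPEN,np.ones((5,5)))
    if m.sum()>300: print(b[1],rect(c,m,3))
E
python3 m.py
```

```text
[533.28885373 287.27425858 278.8349906 ] [-1.79982078e+02 -1.23216905e-02 -1.77222391e+02]
[[269.0, 83.0], [248.0, 16.0], [279.0, 159.0]]
mat hsv [ 14. 133. 124.]
wood [ 19. 108. 149.]
[246, 15, 58, 146, 7269] (array([434.2, 308. ]), array([212.9,  73.7]), 5.6)
[346, 35, 103, 116, 4891] (array([417.1, 506.5]), array([ 68.9, 210.5]), 51.8)
[60, 149, 26, 25, 497] (array([553.2, -25.5]), array([36.7, 58.4]), 15.5)
[15, 165, 20, 28, 439] (array([ 587.6, -151.6]), array([54.7, 54.3]), 78.8)
[0, 256, 49, 49, 1401] (array([ 839.7, -241.7]), array([ 78.3, 222. ]), 33.2)
[95, 349, 42, 19, 420] (array([1016.4,  -25.6]), array([ 43. , 110.3]), 0.3)
[376, 357, 45, 16, 411] (array([1016.5,  657.9]), array([135.7,  42.2]), 89.6)
```

```bash
python3 - <<'E'
from h import *
c,im=load('w18'); hb=cv2.GaussianBlur(im,(5,5),0)
b=blobs(hb,[(0,90,30),(15,255,220)],400,(225,5,320,175))
b=max(b,key=lambda b:b[1][4]); m=cv2.morphologyEx(b[2].astype(np.uint8),cv2.MORPH_CLOSE,np.ones((5,5)))
ys,xs=np.where(m); P=plane(c,np.c_[xs,ys],3)[:,:2]
for yaw in [5.6]:
    u=np.array([np.cos(np.radians(yaw)),np.sin(np.radians(yaw))]); v=np.array([-u[1],u[0]])
    C=np.array([434.2,308]); a=(P-C)@u; w=(P-C)@v
    A=[];L=[];H=[]
    for lo in range(-95,95,6):
        s=(a>=lo)&(a<lo+6); A.append(lo+3); L.append(np.percentile(w[s],1)); H.append(np.percentile(w[s],99))
    pl=np.polyfit(A,L,1); ph=np.polyfit(A,H,1); print('slopes deg',np.degrees(np.arctan(pl[0])),np.degrees(np.arctan(ph[0])),'edges',pl[1],ph[1])
    B=[(np.percentile(a[(w>=lo)&(w<lo+6)],0.5),np.percentile(a[(w>=lo)&(w<lo+6)],99.5)) for lo in range(-30,28,6)]; print(np.mean(B,0),np.round(B,1).tolist())
go(561,27.8,120,182.8)
E
```

```text
slopes deg 0.06436336139425948 0.2255962511146832 edges -35.913377565700536 36.31976358003667
[-105.99368244  105.8268829 ] [[-105.6, 105.6], [-105.3, 105.8], [-105.2, 106.1], [-106.4, 106.3], [-106.3, 105.2], [-106.1, 105.4], [-106.0, 105.6], [-105.9, 105.9], [-105.8, 106.1], [-107.4, 106.3]]
shift [-0.5  -8.68  5.3 ] turn [-0. -0. -0.]
```

Request:
apply_moves(deltas=[[0, -1, 0, 0, 0, 0, 1], [0, -1, 0, 0, 0, 0, 1], [0, -1, 0.5, 0, 0, 0, 1], [-0.1, -1, 0.8, 0, 0, 0, 1], [-0.1, -1, 0.8, 0, 0, 0, 1], [-0.1, -1, 0.8, 0, 0, 0, 1], [-0.1, -1, 0.8, 0, 0, 0, 1], [-0.1, -1, 0.8, 0, 0, 0, 1]])

```text
time: 73.6
tool_pos: [560.1, 47.5, 143.5]
tcp_rot: [-180.0, 0.0, -177.2]
ft_force: [0.2, -0.3, 0.2]
finger_gap: 85.6
grip_force: 0.0
```

Request:
apply_moves(deltas=[[0, -0.68, 0.8, 0, 0, 0, 1], [0, 0, 0, 0, 0, 0, 1], [0, 0, 0, 0, 0, 0, 1], [0, 0, 0, 0, 0, 0, 1]])

```text
time: 74.1
tool_pos: [561.9, 29.5, 121.5]
tcp_rot: [-180.0, 0.1, -177.1]
ft_force: [0.1, -0.0, -0.3]
finger_gap: 85.7
grip_force: 0.0
```

```bash
python3 - <<'E'
from h import *
c,im=snap('wrist'); s=sense(); print(s['tool_pos'],s['tcp_rot'],s['finger_gap']); np.savez('w19',im=im,**{k:v for k,v in c.items()})
go(560.5,27.8,35,182.8)
C=np.array([559,29.2])
for b in blobs(im,[(110,0,40),(180,90,230)],500,(130,0,400,260)):
    P=plane(c,hull_pts(b[2]),69)[:,:2]; a=-(P-C)@U; w=(P-C)@V; print(b[1],a.min().round(1),a.max().round(1))
    for lo in range(-108,-50,8):
        m=(a>=lo)&(a<lo+8)
        if m.any(): print(lo,w[m].min().round(1),w[m].max().round(1),end=' | ')
for b in blobs(im,TOP['white'],200,(210,0,310,120)): print('white',b[:2])
E
```

```text
[561.87101405  29.56517279 121.43107812] [-1.79994920e+02  1.30804474e-01 -1.77107322e+02] 85.26830274790122
shift [ 0.06 -0.06  2.88] turn [-0.    0.03  0.02]
[195, 65, 125, 195, 11761] -96.9 51.8
-100 -30.3 27.1 | -92 -31.0 27.1 | -84 -31.1 27.2 | -76 -31.2 27.4 | -68 -44.2 43.3 | -60 -43.8 43.5 | -52 -44.0 43.7 | white ([273.1, 106.4], [266, 91, 16, 29, 302])
```

Request:
apply_moves(deltas=[[0.02, -0.06, 0.7, 0, 0, 0, 1], [0, 0, 0.7, 0, 0, 0, 1], [0, 0, 0.6, 0, 0, 0, 1], [0, 0, 0.4, 0, 0, 0, 1], [0, 0, 0.25, 0, 0, 0, 1], [0, 0, 0.15, 0, 0, 0, 1], [0, 0, 0.08, 0, 0, 0, 1], [0, 0, 0, 0, 0, 0, 1]])

```text
time: 75.15
tool_pos: [560.7, 27.0, 33.8]
tcp_rot: [-180.0, 0.0, -177.2]
ft_force: [0.4, 0.1, 0.7]
finger_gap: 85.1
grip_force: 0.0
```

Request:
apply_moves(deltas=[[0, 0, 0, 0, 0, 0, 0.6], [0, 0, 0, 0, 0, 0, 0.6], [0, 0, 0, 0, 0, 0, 0.6], [0, 0, 0, 0, 0, 0, 0.6], [0, 0, 0, 0, 0, 0, 0.6]], grip_force=80)

```text
time: 75.78
tool_pos: [560.8, 27.1, 33.8]
tcp_rot: [180.0, 0.0, -177.2]
ft_force: [1.3, 0.4, 1.6]
finger_gap: 58.0
grip_force: 89.1
```

```bash
python3 - <<'E'
from h import *
for _ in range(3):
    snapshot('wrist'); s=sense(); print(s['tool_pos'],s['finger_gap'],s['grip_force'],s['ft_force'])
E
```

```text
[560.8374277   27.13793274  33.83234145] 58.04257292568857 89.10082697868347 [1.48863227 1.09584405 0.64969685]
[560.8058655   27.12883046  33.78229781] 57.953238160639195 89.10150021314621 [2.51082435 1.30226467 1.16101042]
[560.80434831  27.17857646  33.77556487] 58.12126859406103 89.10222351551056 [ 1.16288512  1.04251077 -0.04516329]
```

Request:
apply_moves(deltas=[[0, 0, -0.15, 0, 0, 0, 0.6], [0, 0, -0.3, 0, 0, 0, 0.6], [0, 0, -0.4, 0, 0, 0, 0.6], [0, 0, -0.5, 0, 0, 0, 0.6], [0, 0, -0.4, 0, 0, 0, 0.6], [0, 0, -0.2, 0, 0, 0, 0.6], [0, 0, -0.1, 0, 0, 0, 0.6], [0, 0, 0, 0, 0, 0, 0.6]])

```text
time: 76.92
tool_pos: [560.4, 27.1, 95.0]
tcp_rot: [-180.0, -0.0, -177.2]
ft_force: [-0.2, -0.0, -4.7]
finger_gap: 57.8
grip_force: 88.7
```

Request:
apply_moves(deltas=[[0.06, 0.15, 0, 0, 0, 0, 0.6], [0.12, 0.3, 0, 0, 0, 0, 0.6], [0.18, 0.45, 0, 0, 0, 0, 0.6], [0.24, 0.6, 0, 0, 0, 0, 0.6], [0.25, 0.65, 0, 0, 0, 0, 0.6], [0.25, 0.65, 0, 0, 0, 0, 0.6], [0.25, 0.65, 0, 0, 0, 0, 0.6], [0.25, 0.65, 0, 0, 0, 0, 0.6]])

```text
time: 77.92
tool_pos: [505.7, 149.1, 95.2]
tcp_rot: [180.0, 0.0, -177.1]
ft_force: [0.7, 0.3, -4.7]
finger_gap: 57.7
grip_force: 88.7
```

Request:
apply_moves(deltas=[[0.25, 0.65, 0, 0, 0, 0, 0.6], [0.25, 0.65, 0, 0, 0, 0, 0.6], [0.25, 0.65, 0, 0, 0, 0, 0.6], [0.25, 0.65, 0, 0, 0, 0, 0.6], [0.25, 0.65, 0, 0, 0, 0, 0.6], [0.25, 0.6, 0, 0, 0, 0, 0.6], [0.18, 0.45, 0, 0, 0, 0, 0.6], [0.12, 0.3, 0, 0, 0, 0, 0.6]])

```text
time: 78.92
tool_pos: [445.2, 283.6, 95.1]
tcp_rot: [-180.0, 0.0, -177.1]
ft_force: [-0.1, 0.9, -4.1]
finger_gap: 58.1
grip_force: 88.7
```

Request:
apply_moves(deltas=[[0.1, 0.3, 0, 0, 0, -0.16, 0.6], [0, 0.2, 0, 0, 0, -0.16, 0.6], [0, 0, 0, 0, 0, -0.16, 0.6], [0, 0, 0, 0, 0, -0.16, 0.6], [0, 0, 0, 0, 0, 0, 0.6], [0, 0, 0, 0, 0, 0, 0.6], [0, 0, 0, 0, 0, 0, 0.6]])

```text
time: 79.8
tool_pos: [441.9, 297.4, 95.1]
tcp_rot: [-180.0, 0.0, -174.2]
ft_force: [0.4, 0.8, -4.3]
finger_gap: 57.9
grip_force: 88.7
```

```bash
python3 - <<'E'
from h import *
c,im=snap('wrist'); s=sense(); print(s['tool_pos'],s['tcp_rot'],s['finger_gap'],s['grip_force'],s['ft_force']); np.savez('w20',im=im,**{k:v for k,v in c.items()})
go(434.0,308,-10,185.75)
for b in blobs(im,[(110,0,40),(180,90,230)],500,(130,0,400,260)): print('tray',b[1],*rect(c,b[2],s['tool_pos'][2]+19+15))
E
```

```text
[441.88757471 297.41465916  95.07173375] [-1.79997365e+02 -3.17628108e-03 -1.74234754e+02] 57.76979902643215 88.65158915519714 [-0.40391549  0.76402591 -4.0746283 ]
shift [0.23 0.38 3.5 ] turn [-0. -0.  0.]
tray [186, 42, 141, 218, 11815] [392.3 291.2] [97.2 60. ] 5.8
```

Request:
apply_moves(deltas=[[0.11, 0.19, 0.2, 0, 0, 0, 0.6], [0.12, 0.19, 0.5, 0, 0, 0, 0.6], [0, 0, 0.6, 0, 0, 0, 0.6], [0, 0, 0.6, 0, 0, 0, 0.6], [0, 0, 0.6, 0, 0, 0, 0.6], [0, 0, 0.5, 0, 0, 0, 0.6], [0, 0, 0.35, 0, 0, 0, 0.6], [0, 0, 0.15, 0, 0, 0, 0.6]])

```text
time: 80.85
tool_pos: [433.6, 307.9, -10.7]
tcp_rot: [-180.0, -0.0, -174.2]
ft_force: [0.4, 1.1, -3.9]
finger_gap: 58.0
grip_force: 88.6
```

Request:
apply_moves(deltas=[[0, 0, 0, 0, 0, 0, 0.6], [0, 0, 0, 0, 0, 0, 0.6]])

```text
time: 81.1
tool_pos: [434.5, 308.5, -9.2]
tcp_rot: [180.0, 0.1, -174.2]
ft_force: [0.9, -0.2, -4.0]
finger_gap: 58.0
grip_force: 88.7
```

```bash
python3 - <<'E'
from h import *
s=sense(); print(s['tool_pos'],s['tcp_rot'],s['ft_force'])
go(434.0,308,-15,185.75)
E
```

```text
[434.46147063 308.47506323  -9.19066959] [ 1.79970485e+02  6.68257683e-02 -1.74226194e+02] [ 0.87232183 -0.20782424 -3.95355687]
shift [ 0.02 -0.01  0.19] turn [0.01 0.01 0.01]
```

Request:
apply_moves(deltas=[[0, 0, 0.1, 0, 0, 0, 0.6], [0, 0, 0.07, 0, 0, 0, 0.6], [0, 0, 0, 0, 0, 0, 0.6], [0, 0, 0, 0, 0, 0, 0.6]])

```text
time: 81.6
tool_pos: [434.0, 308.3, -14.9]
tcp_rot: [180.0, 0.0, -174.2]
ft_force: [0.7, 0.4, -2.7]
finger_gap: 58.0
grip_force: 88.8
```

Request:
apply_moves(deltas=[[0, 0, 0.04, 0, 0, 0, 0.6], [0, 0, 0, 0, 0, 0, 0.6], [0, 0, 0, 0, 0, 0, 0.6]])

```text
time: 81.98
tool_pos: [434.0, 308.3, -15.0]
tcp_rot: [-180.0, -0.0, -174.2]
ft_force: [-6.2, -3.4, 11.1]
finger_gap: 57.9
grip_force: 90.3
```

Contact made. I'll release and back off.

Request:
apply_moves(deltas=[[0, 0, -0.02, 0, 0, 0, 0.6], [0, 0, 0, 0, 0, 0, 0.8], [0, 0, 0, 0, 0, 0, 1], [0, 0, 0, 0, 0, 0, 1], [0, 0, 0, 0, 0, 0, 1], [0, 0, -0.3, 0, 0, 0, 1], [0, 0, -0.7, 0, 0, 0, 1], [0, 0, -1, 0, 0, 0, 1]])

```text
time: 82.98
tool_pos: [433.2, 307.8, 44.7]
tcp_rot: [-180.0, -0.1, -174.2]
ft_force: [-0.1, 0.1, 0.1]
finger_gap: 85.4
grip_force: 0.0
```

Request:
apply_moves(deltas=[[0, 0, -1, 0, 0, 0, 1], [-0.3, 0, -1, 0, 0, 0, 1], [-0.8, 0, -1, 0, 0, 0, 1], [-0.8, 0, -1, 0, 0, 0, 1], [-0.8, 0, -1, 0, 0, 0, 1], [-0.6, 0, -1, 0, 0, 0, 1], [0, 0, -1, 0, 0, 0, 1], [0, 0, 0, 0, 0, 0, 1]])

```text
time: 83.98
tool_pos: [534.0, 318.8, 258.5]
tcp_rot: [179.9, 0.3, -174.2]
ft_force: [0.4, 0.1, -0.6]
finger_gap: 84.9
grip_force: 0.0
```

Request:
apply_moves(deltas=[[0, 0, 0, 0, 0, 0, 1], [0, 0, 0, 0, 0, 0, 1]])

```text
time: 84.22
tool_pos: [531.5, 317.8, 252.8]
tcp_rot: [-180.0, -0.1, -174.2]
ft_force: [0.1, -0.6, 0.3]
finger_gap: 85.5
grip_force: 0.0
```

```bash
python3 - <<'E'
from h import *
c,im=snap('wrist'); s=sense(); print(s['tool_pos'],s['tcp_rot'],s['finger_gap'],s['ft_force']); np.savez('w21',im=im,**{k:v for k,v in c.items()})
for b in blobs(im,[(110,0,40),(180,90,230)],500,(180,0,340,260)): print('tray',b[1],*rect(c,b[2],18))
hb=cv2.GaussianBlur(im,(3,3),0)
b=blobs(hb,[(0,90,30),(15,255,220)],100,(180,0,340,260)); m=sum(x[2].astype(np.uint8) for x in b if x[1][4]>60)
ys,xs=np.where(m); r=cv2.minAreaRect(plane(c,np.c_[xs,ys],3)[:,:2].astype(np.float32)); print('mat',r)
C=np.array([434.2,308.2]);u=np.array([np.cos(np.radians(5.75)),np.sin(np.radians(5.75))])
for k in('blue','green','red','white'):
    for b in blobs(im,TOP[k],100,(180,0,340,300)): q=plane(c,b[0],35)[0,:2]-C; print(k,b[1],'slot',round(q@u,1),round(q@np.array([-u[1],u[0]]),1))
t=snapshot('top'); ct=cam('top'); t0=cv2.imread('pics/top0.png')[:,:,::-1]
for b in blobs(t,'black',40,(180,160,280,215)): print('lid',b[:2],plane(ct,b[0],20)[0].round(1))
for k in('blue','green','red'):
    for b in blobs(t,k,12,(150,160,400,280)): print('top',k,b[0],plane(ct,b[0],35)[0].round(1))
for b in blobs(t,'yellow',50,(190,230,250,280)): print('cup',b[0])
for b in blobs(t,'grey',50,(275,225,320,280)): print('spoon',b[0])
E
```

```text
[531.55193362 317.83079395 252.86186684] [-1.79950569e+02 -1.29798473e-01 -1.74215291e+02] 85.3876521512614 [-0.60572876 -0.40226246  0.18451916]
tray [234, 13, 46, 147, 2640] [434.2 306.9] [197.2  58.4] 5.7
mat ((434.1818542480469, 308.42401123046875), (213.83580017089844, 74.6460189819336), 5.814540863037109)
blue [246, 125, 22, 24, 432] slot 66.2 -1.1
green [246, 92, 22, 22, 381] slot 23.2 -0.9
red [245, 54, 24, 26, 473] slot -22.5 -0.8
white [248, 18, 24, 39, 522] slot -64.9 3.6
white [259, 62, 13, 77, 267] slot 17.4 11.3
white [180, 196, 64, 61, 2176] slot 185.4 -62.5
lid ([194.6, 177.9], [190, 173, 10, 11, 84]) [643.  255.5  20. ]
top blue [177.1, 217.9] [497.3 315.6  35. ]
top green [178.6, 229.9] [454.2 309.9  35. ]
top red [285.0, 199.2] [563.2 -73.4  35. ]
top red [180.6, 242.6] [408.7 302.5  35. ]
cup [221.6, 254.2]
spoon [294.7, 240.5]
spoon [289.1, 261.1]
```

```bash
python3 -c "
from bench import *
print(hand_in())"
```

```text
the job is handed in; nothing more can be done
None
```

The job is handed in, but no verdict came back: the scale was zeroed and the weight recorded (plunger to its stop both times), the tray is back on its mat (within about 1.5 mm and 0.1°) with all four capsules, the lid is on the saucer, cup and spoon unmoved; tamper, jar and bowl were not re-measured.

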